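# Load two scent cartridges into their diffuser docks

### The arm

A 6-joint arm with a two-finger parallel gripper is mounted at the origin on the work surface. World frame = base frame: x ahead of the robot, y to its left, z up, the work surface at z = 0. Lengths are in mm, angles in rad, forces in N, time in s.
With the tool pointing down it reaches from about 400 to 925 mm from the base axis. Payload 12.5 kg.
Tool frame: the origin (TCP) lies midway between the tips of the shut fingers; the grasp point (between the pads) lies 19 mm behind it; z points along the fingers, y is the line along which they close (so a half turn about z gives the same grasp; the last joint's range is limited). The gripper opens to 95 mm and grips with 3 to 60 N. Pads are 20 mm wide; open, the fingers measure 119 mm over their backs; the gripper's body (75 mm by 180 mm) begins 59 mm behind the grasp point.
Start: joints at [1.057, 0.491, 1.559, -0, 1.092, -0.106], TCP at [247.855, 573.772, 214.661] pointing down, gripper open.
Joint ranges: [-3.1, 3.1], [-0.84, 2.19], [0.05, 2.79], [-1.13, 4.28], [0.06, 2.93], [-2.69, 2.69]. Speed limits (rad/s): [2.22, 2.22, 2.79, 3.14, 3.14, 3.14].

### API

Orientations are given as [roll, pitch, yaw] about the fixed x, y, z axes, in that order (R = Rz(yaw) Ry(pitch) Rx(roll)).
In Python, from cell import * gives the robot as it stands. The module is installed in compiled form; this text tells all that it offers.
- The arm moves only by the tool arm_command, never from a script. Its arguments are lists of equal length, an entry for each row: "delta_pos": the shift along the world's x, y, z in units of 250 mm (1.0 is 250 mm), a list of three; "delta_rot": the turn, a rotation vector about the world's x, y, z in units of 90 degrees (1.0 is 90 degrees), a list of three; "claw": the closure, from 0 (fully open) to 1 (shut). In form: {"delta_pos": [[tx, ty, tz], ...], "delta_rot": [[wx, wy, wz], ...], "claw": [claw, ...]}. A call has exactly 5 rows; each row is the pose to reach, as a shift and turn from the pose commanded when the call began; what a row does not reach only later rows make up. A row lasts 1/12 s, in which the tool goes at most 41.7 mm and 7.16 degrees, less where a joint would pass 70% of its speed; a pose out of reach is approached as far as the arm can. A call with a number of a shift or a turn outside -1 to 1 is refused whole. A call with a gripper value outside its range is refused whole. The fingers move at their own pace and stop on an object; the grip force is fixed at half the most. Time passes only in rows, so rows that repeat a pose let the fingers close, or fill a call up. It gives the time, the measured TCP pose, the force, the opening and the grip force at its end, in the units of the state.
- state(): the state, without advancing time (a new reading comes with each control period).
- read_camera(name): name is "scene" or "side" or "wrist"; returns the picture (420x560x3 uint8, red, green, blue); there is no depth.
- calibration(name): a dict with "camera_matrix" (3x3 intrinsics, pixels), "k1" (the pictures are not rectified: a ray, as slopes to the right and down, at radius r is drawn at 1 + k1 r^2 times it, then the intrinsics apply), "T" (4x4, takes a point from camera to world coordinates). Camera axes: x right, y down, z forward; pixel columns grow to the right and rows downward; lengths in mm; the calibration is good to about 2 mm. A picture is of the moment at which its call begins: read the wrist's pose just before it. calibration takes no time and is no camera call; for the wrist camera it gives the pose at the moment of the call.
- job_done(): hands the job in; it is judged then, once.
The state is a dict: "t": time; "joints": joint angles; "qvel": joint speeds; "tau": joint torques, N m; "eef_pos": TCP position; "tcp_rot": TCP orientation; "ft_force": force on the tool from outside, world axes, zero at the start; "moment": the same for the moment, N m; "opening": opening from 0.0 (shut) to 1.0 (fully open); "grip_force": force on a finger pad.
Only numpy, scipy, OpenCV 4.12 (cv2) and the standard library are available. Lean on these libraries where they do the work, as an engineer would, in place of code of your own. Each camera call takes 0.05 s, during which the arm holds its last target. There are 200 camera calls.

### The job

Load the blue and the orange scent cartridge into the diffuser docks of their own colours: slide each in from the dock's open front and push it until the sprung balls click and it sits fully home, with its grille face up. The blue cartridge is lying face down, so turn it over first. Leave the spare green cartridge and everything else where it is.

Things in the scene. Friction and masses are not known exactly. Their poses are not given: they have to be found in the camera images.
- blue_cart: blue scent cartridge, a rigid block 64 mm long (x), 44 wide (y), 20 thick (z), about 120 g; origin at its centre, 10 mm above what it lies flat on. +z face: white disc with dark grille; -z face plain. Corners rounded 5 mm; a notch at mid-length of each long side, so either end may go in first. Stands stably on a long side and can then be tipped over. Starts face down (z down)
- orange_cart: orange scent cartridge, a rigid block 64 mm long (x), 44 wide (y), 20 thick (z), about 120 g; origin at its centre, 10 mm above what it lies flat on. +z face: white disc with dark grille; -z face plain. Corners rounded 5 mm; a notch at mid-length of each long side, so either end may go in first. Stands stably on a long side and can then be tipped over. Starts face up
- blue_dock: blue diffuser dock, white with blue lips, fixed; origin on the counter under the seat, loads along its +x. Base 73 mm wide, x -102 to +63 mm, top 8 mm high; in front of x = -37 it is an open flat porch. Then 18 mm guides flare in to a smooth channel 47 mm wide, x -22 to +33, walls 13 mm thick, with blue lips 30 to 34 mm high overhanging 5 mm each side. Housing behind, 42 mm high
- blue_dock_seat (a point): where the blue cartridge's centre is when home, 18 mm above the counter; axes as the dock's. A sprung ball in each wall beside it sticks 4.5 mm into the channel and springs back when pushed (8 to 14 N in all), then snaps into the cartridge's notches; the back stop is 1 mm beyond the cartridge's nose, and 10 mm of its tail stays outside the channel
- blue_dock_mouth (a point): middle of the blue dock's channel entrance, 22 mm before the seat, 18 mm above the counter; axes as the dock's. The lips prevent lowering a cartridge in: lay it flat on the porch before the entrance, then slide it in along +x under the lips (2 mm headroom, 1.5 mm play each side)
- orange_dock: orange diffuser dock, white with orange lips, fixed; origin on the counter under the seat, loads along its +x. Base 73 mm wide, x -102 to +63 mm, top 8 mm high; in front of x = -37 it is an open flat porch. Then 18 mm guides flare in to a smooth channel 47 mm wide, x -22 to +33, walls 13 mm thick, with orange lips 30 to 34 mm high overhanging 5 mm each side. Housing behind, 42 mm high
- orange_dock_seat (a point): where the orange cartridge's centre is when home, 18 mm above the counter; axes as the dock's. A sprung ball in each wall beside it sticks 4.5 mm into the channel and springs back when pushed (8 to 14 N in all), then snaps into the cartridge's notches; the back stop is 1 mm beyond the cartridge's nose, and 10 mm of its tail stays outside the channel
- orange_dock_mouth (a point): middle of the orange dock's channel entrance, 22 mm before the seat, 18 mm above the counter; axes as the dock's. The lips prevent lowering a cartridge in: lay it flat on the porch before the entrance, then slide it in along +x under the lips (2 mm headroom, 1.5 mm play each side)
- green_cart: the spare green cartridge, same shape as the others, 64 x 44 x 20 mm, behind them; not needed; origin at its centre
- oil_bottle_a: cobalt blue oil bottle with white label and black nozzle, 42 mm across, 143 mm tall, at the left; bystander; origin at its foot
- oil_bottle_b: the same kind of bottle, at the right; bystander; origin at its foot
- candle: white candle jar, 72 mm across, 70 mm tall, at the back left; bystander; origin at its foot
- tin_lid: dark steel lid lying flat, 60 mm across, 10 mm tall, behind the cartridges to the left; bystander; origin under its centre
- wax_tin: small steel tin with dark lid, 58 mm across, 24 mm tall, near the robot to the left; bystander; origin under its centre
- mug: blue mug, 80 mm across, 90 mm tall, at the back right; bystander; origin at its foot
There are look-alikes about, which are no part of the job. Several things have the shape of the orange_cart; the one meant has the colours described above.

How it is judged (in metres and radians):
At the end, for the whole second after the job is handed in: Both cartridges rest in the docks of their own colours, grille face up (within 0.12 rad), clicked home: centre within 3 mm of the seat along and across the channel and 4 mm in height, aligned with the channel either end first (within 0.1 rad), at rest and released (x of blue_cart in the frame of blue_dock_seat between -0.003 and 0.003 m and y of blue_cart in the frame of blue_dock_seat between -0.003 and 0.003 m and z of blue_cart in the frame of blue_dock_seat between -0.004 and 0.004 m and angle between each of blue_cart, orange_cart's own z axis and vertical below 0.12 rad and angle between the x axis of blue_cart and the x axis of blue_dock, either way round below 0.1 rad and linear speed of each of blue_cart, orange_cart below 0.02 m/s and x of orange_cart in the frame of orange_dock_seat between -0.003 and 0.003 m and y of orange_cart in the frame of orange_dock_seat between -0.003 and 0.003 m and z of orange_cart in the frame of orange_dock_seat between -0.004 and 0.004 m and angle between the x axis of orange_cart and the x axis of orange_dock, either way round below 0.1 rad); the robot touches nothing.
It fails at once if the spare cartridge or any other loose bystander is moved more than 30 mm (distance of any of green_cart, oil_bottle_a, oil_bottle_b, candle, tin_lid, wax_tin, mug from where it was at the start of the episode above 0.03 m).
It also fails if it takes over 72 s, if anything falls off the work surface, if the arm or the gripper's body presses on something with over 40 N, if the wrist force passes 120 N, or if a joint passes its speed limit or range.

## Working session

There is one attempt and no reset: what is moved stays moved. The work goes in short steps, Python scripts to look and compute and a tool call to move; the robot and the scene stay as the last step left them, time stands still between calls to the robot, and variables do not carry over. Pictures are saved under pics/ and viewed, at most 10 in all, crops included, and the job is handed in when it is done.

Besides the shell and the picture viewer there is one more tool, called after "Call:" as name(argument=value, ...) on one line, values as JSON. arm_command: Moves the arm, as the interface text tells. Shifts and turns lie within -1 to 1; 1 stands for 250 mm of shift or 90 degrees of turn. Its arguments: {"type":"object","properties":{"delta_pos":{"type":"array"},"delta_rot":{"type":"array"},"claw":{"type":"array"}},"required":["delta_pos","delta_rot","claw"]}

```bash
mkdir -p pics
cat > h.py <<'E'
from cell import *
import numpy as np, cv2
from scipy.spatial.transform import Rotation as R
def ray(name,uv,c=None):
    c=c or calibration(name); K=np.array(c["camera_matrix"]);T=np.array(c["T"])
    d=np.array([(uv[0]-K[0,2])/K[0,0],(uv[1]-K[1,2])/K[1,1]]);s=d.copy()
    for _ in range(20): s=d/(1+c["k1"]*(s@s))
    return T[:3,3],T[:3,:3]@np.array([s[0],s[1],1])
def onz(name,uv,z,c=None):
    o,v=ray(name,uv,c); return o+v*(z-o[2])/v[2]
def proj(name,p,c=None):
    c=c or calibration(name); K=np.array(c["camera_matrix"]);T=np.array(c["T"])
    q=T[:3,:3].T@(np.array(p)-T[:3,3]); s=q[:2]/q[2]; s=s*(1+c["k1"]*(s@s))
    return np.array([K[0,0]*s[0]+K[0,2],K[1,1]*s[1]+K[1,2]])
def tri(r1,r2):
    (a,u),(b,v)=r1,r2
    s=np.linalg.lstsq(np.c_[u,-v],b-a,rcond=None)[0]
    p,q=a+s[0]*u,b+s[1]*v
    return (p+q)/2,np.linalg.norm(p-q)
def save(n,im): cv2.imwrite("pics/"+n+".png",cv2.cvtColor(im,cv2.COLOR_RGB2BGR))
E
python3 - <<'E'
from h import *
np.set_printoptions(precision=1,suppress=True)
for n in("scene","side","wrist"):
    save(n+"0",read_camera(n)); c=calibration(n); print(n,np.array(c["T"]),np.array(c["camera_matrix"])[0],c["k1"])
print(state())
E
```

```text
scene [[   0.4    0.8   -0.5 1149.9]
 [   0.9   -0.3    0.2 -267.9]
 [   0.    -0.5   -0.9 1137.7]
 [   0.     0.     0.     1. ]] [446.6   0.  283.6] -0.04097480679515672
side [[   0.8   -0.5    0.4   65.5]
 [  -0.6   -0.6    0.5 -608.8]
 [  -0.    -0.6   -0.8 1052.4]
 [   0.     0.     0.     1. ]] [508.6   0.  274.6] -0.17530934009625612
wrist [[  0.4   0.9   0.2 186.5]
 [  0.9  -0.4  -0.1 600.1]
 [ -0.    0.2  -1.  383.8]
 [  0.    0.    0.    1. ]] [292.4   0.  286.1] -0.05475446936656287
{'t': 0.15, 'joints': array([ 1.1,  0.5,  1.6, -0. ,  1.1, -0.1]), 'qvel': array([-0., -0., -0.,  0.,  0.,  0.]), 'tau': array([  0. , -61.3, -25.8,   0.1,   0. ,  -0. ]), 'eef_pos': array([247.8, 573.6, 214.2]), 'tcp_rot': array([-3.1, -0. ,  2.7]), 'ft_force': array([-0.6, -0.3, -0.7]), 'moment': array([ 0., -0., -0.]), 'grip_force': 0.0, 'opening': 1.002094194499464}
```

View pics/scene0.png

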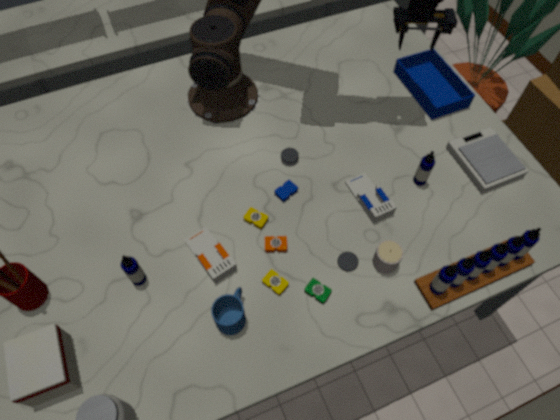

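View pics/side0.png

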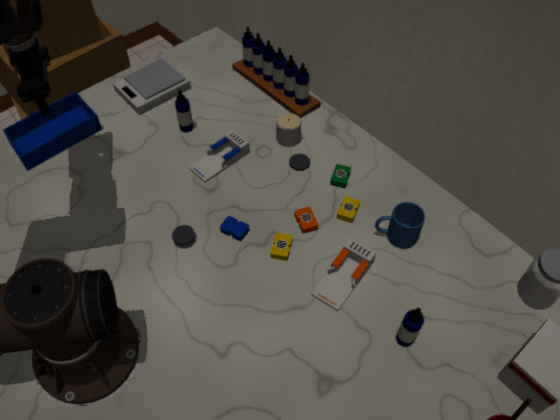

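The scene view shows the blue cartridge at (287,189), face down, and the orange one at (276,243). The blue dock is at (371,196) and the orange dock at (212,254). In the side view the blue cartridge is at (235,228), the orange at (306,219), the blue dock at (221,155) and the orange dock at (346,273).

Things that could be mistaken for them (scene pixels):
- **For orange_cart:** yellow cartridges at (256,217) and (275,282), green at (318,290), and the orange lips at (212,254).
- **For blue_cart:** blue lips at (371,196), the tray at (433,83), the bottles and the mug.

I choose blue (287,189) and orange (276,243).

```bash
cat >> h.py <<'E'
HUE={"blue":((105,150,60),(125,255,255)),"orange":((4,170,120),(14,255,255)),"green":((50,120,50),(80,255,255)),"yellow":((20,150,100),(32,255,255))}
def blobs(im,col,amin=20):
    m=cv2.inRange(cv2.cvtColor(im,cv2.COLOR_RGB2HSV),*HUE[col])
    cs,_=cv2.findContours(m,cv2.RETR_EXTERNAL,cv2.CHAIN_APPROX_NONE)
    return [c for c in cs if cv2.contourArea(c)>amin]
E
python3 - <<'E'
from h import *
np.set_printoptions(precision=1,suppress=True)
for n in("scene","side"):
    im=cv2.cvtColor(cv2.imread("pics/%s0.png"%n),cv2.COLOR_BGR2RGB)
    for col in HUE:
        for c in blobs(im,col):
            (u,v),wh,a=cv2.minAreaRect(c)
            w=np.array([onz(n,p[0].astype(float),20)[:2] for p in c],np.float32)
            r=cv2.minAreaRect(w)
            if 200<u<400 and 100<v<330: print(n,col,(round(u),round(v)),cv2.contourArea(c),"world z20",np.array(r[0]),np.array(r[1]),round(r[2],1))
E
```

```text
scene blue (366, 202) 45.0 world z20 [595.4 245.2] [45.2 13.9] 3.6
scene blue (382, 194) 46.0 world z20 [590.  300.8] [44.1 14.7] 3.1
scene blue (286, 190) 211.5 world z20 [464.9  41. ] [42.7 63.4] 19.4
scene green (318, 290) 178.0 world z20 [791.3  -7.3] [61.3 43.6] 31.3
scene yellow (275, 282) 200.5 world z20 [ 723.8 -102.4] [63.3 44.1] 27.1
scene yellow (255, 217) 154.0 world z20 [516.3 -76.6] [64.2 43.4] 37.2
side blue (234, 226) 295.0 world z20 [461.6  44.9] [41.7 62.7] 18.9
side blue (231, 153) 62.5 world z20 [611.7 254.1] [53.2 17.9] 7.4
side blue (219, 143) 56.0 world z20 [608.3 310.2] [55.2 15.7] 4.4
side orange (360, 269) 92.5 world z20 [ 611.2 -250. ] [50.6 14.5] 12.9
side orange (340, 257) 93.5 world z20 [ 598.2 -195.6] [50.7 15. ] 13.6
side orange (309, 222) 85.5 world z20 [611.7 -68.4] [29.1 39.3] 70.3
side orange (304, 212) 81.5 world z20 [623.9 -36.9] [27.6 41.4] 72.1
side green (341, 173) 215.5 world z20 [790.5  -3.8] [60.4 42.4] 31.1
side yellow (281, 244) 333.5 world z20 [516.  -74.2] [63.8 43.9] 35.6
side yellow (348, 207) 278.0 world z20 [724.2 -98.8] [64.1 43.1] 27.3
```

View pics/wrist0.png

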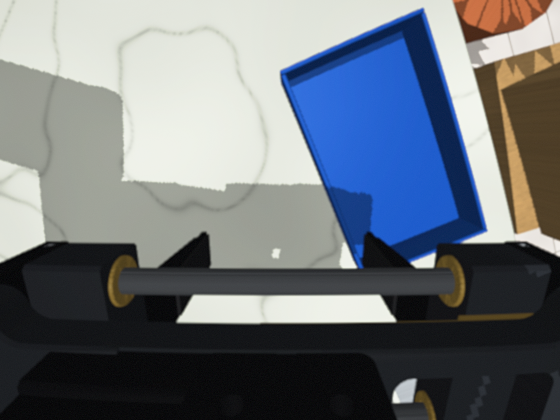

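The wrist view shows only the blue tray at (385,130) and the fingers along row 240. I'll go to a vantage point over the work area.

Call:
arm_command(delta_pos=[[0.12,-0.12,0.04],[0.2,-0.24,0.06],[0.3,-0.36,0.08],[0.36,-0.5,0.1],[0.4,-0.6,0.1]], delta_rot=[[0,0,-0.075],[0,0,-0.15],[0,0,-0.23],[0,0,-0.31],[0,0,-0.39]], claw=[0,0,0,0,0])

```text
t: 0.57
eef_pos: [349.1, 421.6, 240.2]
tcp_rot: [3.141, 0.0, 2.116]
ft_force: [0.5, -0.1, 0.0]
opening: 1.002
grip_force: 0.0
```

Call:
arm_command(delta_pos=[[0.05,-0.12,0],[0.1,-0.24,0],[0.12,-0.36,0],[0.14,-0.5,0],[0.16,-0.6,0]], delta_rot=[[0,0,-0.075],[0,0,-0.15],[0,0,-0.23],[0,0,-0.31],[0,0,-0.39]], claw=[0,0,0,0,0])

```text
t: 0.98
eef_pos: [387.6, 271.6, 239.5]
tcp_rot: [-3.141, 0.001, 1.506]
ft_force: [1.1, 0.3, -0.9]
opening: 0.999
grip_force: 0.0
```

Call:
arm_command(delta_pos=[[0.01,-0.1,0],[0.02,-0.2,0],[0.03,-0.3,0],[0.04,-0.4,0],[0.05,-0.5,0]], delta_rot=[[0,0,-0.075],[0,0,-0.15],[0,0,-0.23],[0,0,-0.31],[0,0,-0.39]], claw=[0,0,0,0,0])

```text
t: 1.4
eef_pos: [400.2, 147.6, 239.6]
tcp_rot: [3.142, 0.0, 0.896]
ft_force: [1.2, -0.6, -0.6]
opening: 1.002
grip_force: 0.0
```

Call:
arm_command(delta_pos=[[0,0,0],[0,0,0],[0,0,0],[0,0,0],[0,0,0]], delta_rot=[[0,0,-0.075],[0,0,-0.15],[0,0,-0.23],[0,0,-0.31],[0,0,-0.34]], claw=[0,0,0,0,0])

```text
t: 1.82
eef_pos: [400.3, 148.7, 239.6]
tcp_rot: [3.142, 0.0, 0.36]
ft_force: [0.5, 0.8, 1.0]
opening: 1.003
grip_force: 0.0
```

Moves track well. I'll take a picture here, then move for the second view.

Run:
```python
from h import *
import pickle
c=calibration("wrist"); im=read_camera("wrist"); save("w1",im); pickle.dump(c,open("w1.pkl","wb")); print(np.array(c["T"]).round(2))
```

```text
[[ 3.5000e-01 -9.1000e-01 -2.3000e-01  4.6438e+02]
 [-9.4000e-01 -3.4000e-01 -9.0000e-02  1.7211e+02]
 [ 0.0000e+00  2.4000e-01 -9.7000e-01  4.0922e+02]
 [ 0.0000e+00  0.0000e+00  0.0000e+00  1.0000e+00]]
```

View pics/w1.png

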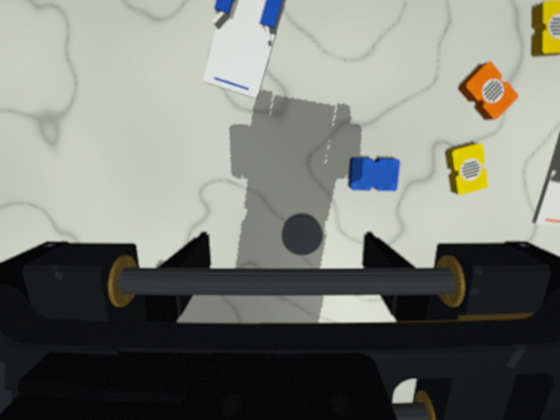

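Call:
arm_command(delta_pos=[[0,-0.15,0],[0,-0.3,0],[0,-0.45,0],[0,-0.6,0],[0,-0.75,0]], delta_rot=[[0,0,-0.03],[0,0,-0.06],[0,0,-0.1],[0,0,-0.15],[0,0,-0.2]], claw=[0,0,0,0,0])

```text
t: 2.28
eef_pos: [399.9, -40.3, 239.8]
tcp_rot: [3.141, -0.0, 0.052]
ft_force: [1.6, 0.2, 0.6]
opening: 1.002
grip_force: 0.0
```

Call:
arm_command(delta_pos=[[0,0,0],[0,0,0],[0,0,0],[0,0,0],[0,0,0]], delta_rot=[[0,0,0],[0,0,0],[0,0,0],[0,0,0],[0,0,0]], claw=[0,0,0,0,0])

```text
t: 2.7
eef_pos: [400.3, -37.6, 239.6]
tcp_rot: [-3.142, 0.0, 0.057]
ft_force: [-0.4, 0.3, 0.2]
opening: 1.001
grip_force: 0.0
```

Run:
```python
from h import *
import pickle
c=calibration("wrist"); im=read_camera("wrist"); save("w2",im); pickle.dump(c,open("w2.pkl","wb")); print(np.array(c["T"]).round(2))
```

```text
[[ 6.0000e-02 -9.7000e-01 -2.4000e-01  4.6865e+02]
 [-1.0000e+00 -5.0000e-02 -1.0000e-02 -3.4230e+01]
 [ 0.0000e+00  2.4000e-01 -9.7000e-01  4.0928e+02]
 [ 0.0000e+00  0.0000e+00  0.0000e+00  1.0000e+00]]
```

View pics/w2.png

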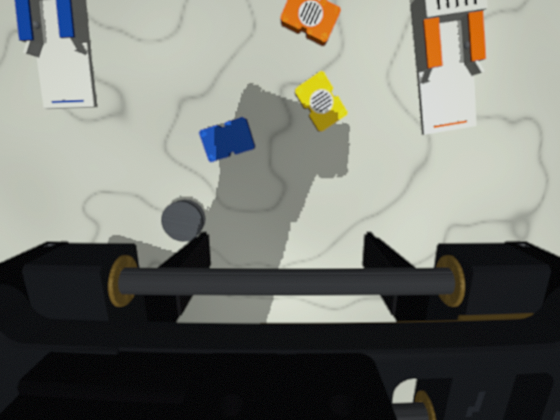

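Wrist view 1 shows the blue cartridge at (374,174), plain face up. It also shows orange with its grille up at (489,91), yellows at (467,168) and (548,28), the wax tin at (302,234) and the blue dock porch at (238,60). View 2 shows blue at (227,139), orange at (311,15), yellow at (321,101), the blue porch at (68,75), the orange porch at (448,95) and the wax tin at (183,219).

Run:
```python
from h import *
import pickle
np.set_printoptions(precision=1,suppress=True)
cal={n:pickle.load(open(n+".pkl","rb")) for n in("w1","w2")}
cal["scene0"]=calibration("scene");cal["side0"]=calibration("side")
sel={"w1":(374,174),"w2":(227,139),"scene0":(286,190),"side0":(234,226)}
rays={}
for n in cal:
    im=cv2.cvtColor(cv2.imread("pics/%s.png"%n),cv2.COLOR_BGR2RGB)
    for c in blobs(im,"blue"):
        (u,v),wh,a=cv2.minAreaRect(c)
        if np.hypot(u-sel[n][0],v-sel[n][1])<15:
            M=cv2.moments(c); m=(M["m10"]/M["m00"],M["m01"]/M["m00"]); rays[n]=ray(n,m,cal[n])
            for z in(20,):
                r=cv2.minAreaRect(np.array([onz(n,p[0].astype(float),z,cal[n])[:2] for p in c],np.float32)); print(n,m,z,np.array(r[0]),np.array(r[1]),r[2])
for a,b in(("w1","w2"),("w1","scene0"),("w2","side0"),("scene0","side0"),("w1","side0")): print(a,b,*tri(rays[a],rays[b]))
print("wax",tri(ray("w",(302,234),cal["w1"]),ray("w",(183,219),cal["w2"])))
for uv in((45,107),(97,106),(425,133),(476,125)): print(uv,onz("w",uv,8,cal["w2"]))
```

```text
w1 (373.5167645619187, 173.43441018110622) 20 [460.8  45.6] [41.5 64.5] 19.56513786315918
w2 (226.77731092436974, 138.91923436041083) 20 [461.8  42.8] [41.1 63. ] 19.454673767089844
scene0 (285.7107959022852, 190.17415287628052) 20 [464.9  41. ] [42.7 63.4] 19.373491287231445
side0 (233.99943502824857, 226.06214689265536) 20 [461.6  44.9] [41.7 62.7] 18.940839767456055
w1 w2 [461.5  43.8  13.5] 0.5811350899945992
w1 scene0 [460.9  43.1  12.6] 0.8570616277076554
w2 side0 [461.3  42.8  21.4] 1.6306905061398493
scene0 side0 [462.5  43.5  17.7] 4.125047323792012
w1 side0 [461.6  45.3  18.6] 0.6351790206306379
wax (array([348.2, 104. ,  16.8]), np.float64(1.8084922856912309))
(45, 107) [494.  295.6   8. ]
(97, 106) [497.2 220.6   8. ]
(425, 133) [ 485.5 -221.1    8. ]
(476, 125) [ 501.2 -290.6    8. ]
```

```bash
cat >> h.py <<'E'
def tool(head,tilt):
    "tool x at heading (deg); tilt>0: tip swings back against the heading"
    a=np.deg2rad(head+90)
    return R.from_rotvec(np.deg2rad(tilt)*np.array([np.cos(a),np.sin(a),0]))*R.from_euler("xyz",[np.pi,0,np.deg2rad(head)])
def hv(head): return np.array([np.cos(np.deg2rad(head)),np.sin(np.deg2rad(head)),0])
def plan(legs):
    "legs: (name,pos,head,tilt); prints per-call deltas in command units"
    s=state(); p,r=np.array(s["eef_pos"]),R.from_euler("xyz",s["tcp_rot"])
    for n,q,h,t in legs:
        q=np.array(q,float); T=tool(h,t); w=(T*r.inv()).as_rotvec(); d=q-p
        k=int(max(1,np.ceil(np.linalg.norm(d)/205-.02),np.ceil(np.rad2deg(np.linalg.norm(w))/35.5-.02)))
        print(n,"x%d calls, each pos"%k,(d/250/k).round(4),"rot",(w/(np.pi/2)/k).round(4)," to",q.round(1))
        p,r=q,T
E
python3 - <<'E'
from h import *
H=19.4; C=np.array([461.8,43.8,10]);h=hv(H);z=np.array([0,0,1])
g=C-3*h-2*z; back=.5*h+.866*z
C1=np.array([530,70,22.5])
g1=C1+2*h-3*z; b1=-.866*h+.5*z
plan([("pre",g+back*80,H,30),("grasp",g,H,30),("lift",g+[0,0,70],H,30),("flip",g1+[0,0,50],H,-60),("down",g1,H,-60),("retreat",g1+b1*70,H,-60)])
E
```

```text
pre x2 calls, each pos [ 0.1927  0.1875 -0.3248] rot [-0.0328  0.164   0.0878]  to [496.7  56.1  77.3]
grasp x1 calls, each pos [-0.1509 -0.0531 -0.2771] rot [0. 0. 0.]  to [459.   42.8   8. ]
lift x1 calls, each pos [0.   0.   0.28] rot [0. 0. 0.]  to [459.   42.8  78. ]
flip x3 calls, each pos [ 0.0972  0.0371 -0.0113] rot [ 0.1107 -0.3144 -0.    ]  to [531.9  70.7  69.5]
down x1 calls, each pos [ 0.   0.  -0.2] rot [0. 0. 0.]  to [531.9  70.7  19.5]
retreat x1 calls, each pos [-0.2287 -0.0805  0.14  ] rot [0. 0. 0.]  to [474.7  50.5  54.5]
```

Call:
arm_command(delta_pos=[[0.039,0.037,-0.065],[0.077,0.075,-0.13],[0.116,0.112,-0.195],[0.154,0.15,-0.26],[0.193,0.187,-0.325]], delta_rot=[[-0.007,0.033,0.018],[-0.013,0.066,0.035],[-0.02,0.098,0.053],[-0.026,0.131,0.07],[-0.033,0.164,0.088]], claw=[0,0,0,0,0])

```text
t: 3.17
eef_pos: [449.1, 9.4, 157.7]
tcp_rot: [3.121, 0.264, 0.194]
ft_force: [-0.2, -0.4, 0.9]
opening: 1.002
grip_force: 0.0
```

Call:
arm_command(delta_pos=[[0.039,0.037,-0.065],[0.077,0.075,-0.13],[0.116,0.112,-0.195],[0.154,0.15,-0.26],[0.193,0.187,-0.325]], delta_rot=[[-0.007,0.033,0.018],[-0.013,0.066,0.035],[-0.02,0.098,0.053],[-0.026,0.131,0.07],[-0.033,0.164,0.088]], claw=[0,0,0,0,0])

```text
t: 3.58
eef_pos: [497.2, 56.3, 76.2]
tcp_rot: [3.14, 0.526, 0.34]
ft_force: [-0.3, -0.8, 0.0]
opening: 1.0
grip_force: 0.0
```

Call:
arm_command(delta_pos=[[-0.04,-0.014,-0.07],[-0.08,-0.028,-0.14],[-0.11,-0.039,-0.2],[-0.14,-0.049,-0.255],[-0.151,-0.053,-0.277]], delta_rot=[[0,0,0],[0,0,0],[0,0,0],[0,0,0],[0,0,0]], claw=[0,0,0,0,0])

```text
t: 4.0
eef_pos: [457.6, 42.2, 6.4]
tcp_rot: [3.141, 0.527, 0.339]
ft_force: [0.2, 0.3, 0.2]
opening: 1.001
grip_force: 0.0
```

Call:
arm_command(delta_pos=[[0,0,0],[0,0,0],[0,0,0],[0,0,0],[0,0,0]], delta_rot=[[0,0,0],[0,0,0],[0,0,0],[0,0,0],[0,0,0]], claw=[1,1,1,1,1])

```text
t: 4.42
eef_pos: [459.7, 41.7, 8.5]
tcp_rot: [3.139, 0.523, 0.336]
ft_force: [-0.4, 2.3, 0.5]
opening: 0.706
grip_force: 0.7
```

Run:
```python
from h import *
a=read_camera("side"); b=read_camera("scene")
a=cv2.resize(a[170:280,170:320],None,fx=3,fy=3); b=cv2.resize(b[130:240,230:380],None,fx=3,fy=3)
save("grasp1",np.vstack([a,b])[:600])
s=state();print(s["opening"],s["grip_force"],s["ft_force"])
```

```text
0.6705481292886638 30.003067352663493 [1.96379625 0.46471502 4.37962337]
```

View pics/grasp1.png

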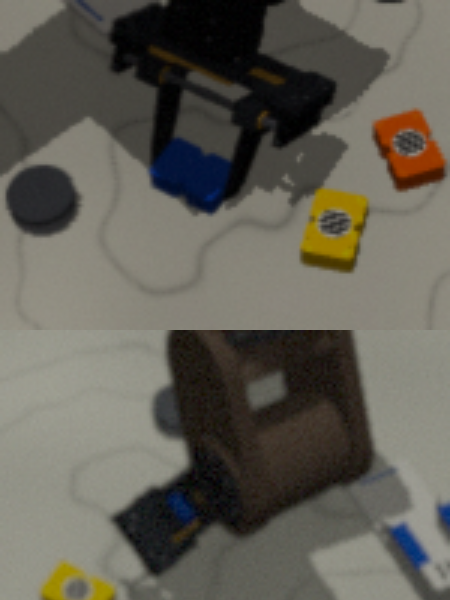

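The crop shows the blue cartridge held by its two ends at about (190,178). The orange cartridge (grille up, orange) is at (410,150) and the yellow at (333,228). Opening is 63.7 mm at 30 N. Next I lift and flip.

Call:
arm_command(delta_pos=[[0,0,0.06],[0,0,0.12],[0,0,0.18],[0,0,0.24],[0,0,0.28]], delta_rot=[[0,0,0],[0,0,0],[0,0,0],[0,0,0],[0,0,0]], claw=[1,1,1,1,1])

```text
t: 4.93
eef_pos: [459.4, 41.5, 79.2]
tcp_rot: [3.139, 0.523, 0.336]
ft_force: [0.6, -0.5, -1.6]
opening: 0.671
grip_force: 30.0
```

Call:
arm_command(delta_pos=[[0.019,0.007,0],[0.039,0.015,0],[0.058,0.022,-0.005],[0.078,0.03,-0.01],[0.097,0.037,-0.011]], delta_rot=[[0.022,-0.063,0],[0.044,-0.126,0],[0.066,-0.189,0],[0.089,-0.252,0],[0.111,-0.314,0]], claw=[1,1,1,1,1])

```text
t: 5.35
eef_pos: [483.8, 50.7, 75.7]
tcp_rot: [3.14, -0.005, 0.336]
ft_force: [1.5, 0.4, -1.4]
opening: 0.67
grip_force: 30.0
```

Call:
arm_command(delta_pos=[[0.019,0.007,0],[0.039,0.015,0],[0.058,0.022,-0.005],[0.078,0.03,-0.01],[0.097,0.037,-0.011]], delta_rot=[[0.022,-0.063,0],[0.044,-0.126,0],[0.066,-0.189,0],[0.089,-0.252,0],[0.111,-0.314,0]], claw=[1,1,1,1,1])

```text
t: 5.77
eef_pos: [499.6, 67.0, 74.0]
tcp_rot: [-3.104, -0.334, 0.341]
ft_force: [0.8, 0.6, -0.5]
opening: 0.674
grip_force: 30.0
```

Call:
arm_command(delta_pos=[[0.019,0.007,0],[0.039,0.015,0],[0.058,0.022,-0.005],[0.078,0.03,-0.01],[0.097,0.037,-0.011]], delta_rot=[[0.022,-0.063,0],[0.044,-0.126,0],[0.066,-0.189,0],[0.089,-0.252,0],[0.111,-0.314,0]], claw=[1,1,1,1,1])

```text
t: 6.18
eef_pos: [510.1, 82.3, 71.2]
tcp_rot: [-3.047, -0.486, 0.338]
ft_force: [-0.4, 0.9, -1.0]
opening: 0.673
grip_force: 30.0
```

Run:
```python
from h import *
s=state();print(s["joints"].round(3),s["qvel"].round(3),s["eef_pos"],s["tcp_rot"])
```

```text
[-0.125  0.509  2.263  1.674  0.299 -0.534] [-0.113  0.133  0.143  2.071  0.354 -2.182] [510.1361545   82.28353369  71.17841962] [-3.04692043 -0.48626267  0.33841147]
```

Call:
arm_command(delta_pos=[[0,0,0],[0,0,0],[0,0,0],[0,0,0],[0,0,0]], delta_rot=[[0,0,0],[0,0,0],[0,0,0],[0,0,0],[0,0,0]], claw=[1,1,1,1,1])

```text
t: 6.6
eef_pos: [509.9, 82.4, 71.1]
tcp_rot: [-3.046, -0.484, 0.338]
ft_force: [0.4, 0.4, -0.5]
opening: 0.669
grip_force: 30.0
```

Run:
```python
from h import *
s=state();print(s["joints"].round(3),s["qvel"].round(3),s["eef_pos"],s["tcp_rot"])
```

```text
[-0.125  0.508  2.262  1.662  0.298 -0.521] [-0.001 -0.001  0.003  0.017  0.002 -0.018] [509.88257702  82.3835297   71.11129424] [-3.0464306  -0.48376349  0.33839728]
```

Run:
```python
from h import *
H=19.4; h=hv(H);z=np.array([0,0,1])
C1=np.array([530,70,22.5]); g1=C1+2*h-3*z
plan([("flip",g1+[0,0,50],H,-60)])
```

```text
flip x1 calls, each pos [ 0.088  -0.0469 -0.0064] rot [ 0.0773 -0.3528 -0.0424]  to [531.9  70.7  69.5]
```

Call:
arm_command(delta_pos=[[0.088,-0.047,-0.006],[0.088,-0.047,-0.006],[0.088,-0.047,-0.006],[0.088,-0.047,-0.006],[0.088,-0.047,-0.006]], delta_rot=[[0.077,-0.353,-0.042],[0.077,-0.353,-0.042],[0.077,-0.353,-0.042],[0.077,-0.353,-0.042],[0.077,-0.353,-0.042]], claw=[1,1,1,1,1])

```text
t: 7.02
eef_pos: [532.9, 71.3, 70.5]
tcp_rot: [-3.068, -0.845, 0.32]
ft_force: [0.1, 1.5, -1.3]
opening: 0.67
grip_force: 30.0
```

Run:
```python
from h import *
s=state();print(s["joints"].round(3),s["qvel"].round(3))
H=19.4; h=hv(H);z=np.array([0,0,1])
C1=np.array([530,70,22.5]); g1=C1+2*h-3*z; b1=-.866*h+.5*z
plan([("flip",g1+[0,0,50],H,-60),("down",g1,H,-60)])
```

```text
[-0.224  0.651  2.422  2.459  0.793 -1.448] [-0.249  0.685  0.721  1.691  2.255 -2.185]
flip x1 calls, each pos [-0.0041 -0.0024 -0.0041] rot [ 0.0157 -0.1309 -0.0266]  to [531.9  70.7  69.5]
down x1 calls, each pos [ 0.   0.  -0.2] rot [0. 0. 0.]  to [531.9  70.7  19.5]
```

Call:
arm_command(delta_pos=[[-0.004,-0.002,-0.004],[-0.004,-0.002,-0.004],[-0.004,-0.002,-0.004],[-0.004,-0.002,-0.004],[-0.004,-0.002,-0.004]], delta_rot=[[0.016,-0.131,-0.027],[0.016,-0.131,-0.027],[0.016,-0.131,-0.027],[0.016,-0.131,-0.027],[0.016,-0.131,-0.027]], claw=[1,1,1,1,1])

```text
t: 7.43
eef_pos: [530.4, 72.1, 67.4]
tcp_rot: [-3.127, -1.039, 0.329]
ft_force: [-0.2, -0.2, -1.1]
opening: 0.673
grip_force: 30.0
```

Run:
```python
from h import *
s=state();print(s["joints"].round(3),s["qvel"].round(3))
H=19.4; h=hv(H);z=np.array([0,0,1])
C1=np.array([530,70,22.5]); g1=C1+2*h-3*z; b1=-.866*h+.5*z
plan([("down",g1,H,-60)])
```

```text
[-0.238  0.815  2.527  2.609  1.21  -1.68 ] [ 0.002 -0.035 -0.012  0.002 -0.016  0.   ]
down x1 calls, each pos [ 0.0061 -0.0058 -0.1916] rot [-0.0028 -0.0062 -0.0017]  to [531.9  70.7  19.5]
```

Call:
arm_command(delta_pos=[[0.006,-0.006,-0.04],[0.006,-0.006,-0.08],[0.006,-0.006,-0.12],[0.006,-0.006,-0.16],[0.006,-0.006,-0.185]], delta_rot=[[-0.003,-0.006,-0.002],[-0.003,-0.006,-0.002],[-0.003,-0.006,-0.002],[-0.003,-0.006,-0.002],[-0.003,-0.006,-0.002]], claw=[1,1,1,1,1])

```text
t: 7.85
eef_pos: [532.7, 70.5, 21.8]
tcp_rot: [3.137, -1.05, 0.342]
ft_force: [1.1, 0.2, -1.4]
opening: 0.673
grip_force: 30.0
```

Run:
```python
from h import *
s=state();print(s["joints"].round(3),s["ft_force"].round(1))
H=19.4; h=hv(H);z=np.array([0,0,1])
C1=np.array([530,70,22.5]); g1=C1+2*h-3*z; b1=-.866*h+.5*z
plan([("down",g1,H,-60)])
a=read_camera("side"); save("stand",cv2.resize(a[130:270,150:340],None,fx=3,fy=3))
```

```text
[-0.238  0.969  2.52   2.637  1.349 -1.764] [ 1.1  0.2 -1.4]
down x1 calls, each pos [-0.0032  0.0007 -0.0094] rot [0.0008 0.0019 0.0002]  to [531.9  70.7  19.5]
```

View pics/stand.png

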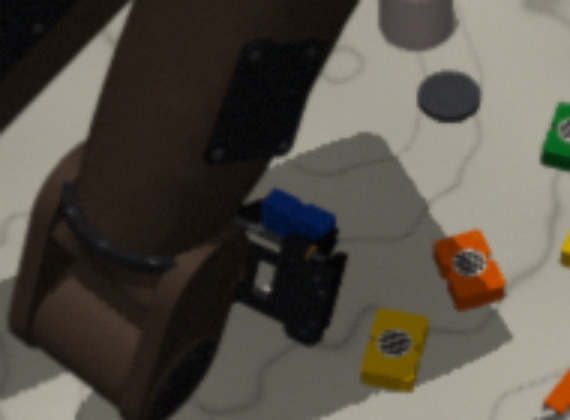

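The crop shows the blue cartridge upright at (298,215), held by its ends just above the counter, with the neighbours undisturbed. I'll lower it the last 2.5 mm, release, lift and turn the tool back.

Call:
arm_command(delta_pos=[[-0.003,0,-0.004],[-0.003,0,-0.008],[-0.003,0,-0.01],[-0.003,0,-0.01],[-0.003,0,-0.01]], delta_rot=[[0,0,0],[0,0,0],[0,0,0],[0,0,0],[0,0,0]], claw=[1,1,1,1,1])

```text
t: 8.32
eef_pos: [531.3, 70.3, 20.3]
tcp_rot: [3.136, -1.051, 0.342]
ft_force: [-2.7, -0.2, 6.3]
opening: 0.672
grip_force: 30.0
```

Call:
arm_command(delta_pos=[[0,0,0],[0,0,0],[0,0,0],[0,0,0],[0,0,0]], delta_rot=[[0,0,0],[0,0,0],[0,0,0],[0,0,0],[0,0,0]], claw=[0.4,0.4,0,0,0])

```text
t: 8.73
eef_pos: [531.3, 70.1, 19.4]
tcp_rot: [3.136, -1.049, 0.342]
ft_force: [-0.7, 0.5, -0.2]
opening: 0.827
grip_force: 0.0
```

Call:
arm_command(delta_pos=[[0,0,0.05],[0,0,0.15],[0,0,0.25],[0,0,0.35],[0,0,0.4]], delta_rot=[[0,0,0],[0,0,0],[0,0,0],[0,0,0],[0,0,0]], claw=[0,0,0,0,0])

```text
t: 9.15
eef_pos: [531.0, 70.2, 121.6]
tcp_rot: [3.134, -1.05, 0.343]
ft_force: [0.2, 1.1, -1.2]
opening: 0.999
grip_force: 0.0
```

Run:
```python
from h import *
import pickle
np.set_printoptions(precision=1,suppress=True)
s=state();print(s["joints"].round(3))
rs=[]
for n in("scene","side"):
    im=read_camera(n); e=proj(n,[530,70,44]); 
    for c in blobs(im,"blue"):
        M=cv2.moments(c); m=np.array((M["m10"]/M["m00"],M["m01"]/M["m00"]))
        if np.linalg.norm(m-e)<25:
            r=cv2.minAreaRect(np.array([onz(n,p[0].astype(float),44)[:2] for p in c],np.float32)); print(n,m,e,cv2.contourArea(c),np.array(r[0]),np.array(r[1]),r[2]); rs.append(ray(n,m))
if len(rs)>1: print(tri(rs[0],rs[1]))
im=read_camera("side"); save("stand2",cv2.resize(im[130:270,150:340],None,fx=3,fy=3))
plan([("up",[531,70,120],19.4,-60),("turn",[545,75,125],19.4,30)])
```

```text
[-0.2  0.6  2.5  2.6  1.1 -1.6]
scene [302.3 201.3] [303.8 199.4] 98.0 [533.7  64.6] [21.5 61.1] 17.96854019165039
up x1 calls, each pos [-0. -0. -0.] rot [0. 0. 0.]  to [531.  70. 120.]
turn x3 calls, each pos [0. 0. 0.] rot [-0.1  0.3  0. ]  to [545.  75. 125.]
```

Run:
```python
from h import *
H=19.4; h=hv(H);z=np.array([0,0,1])
C=np.array([529.7,69.3,22]); g=C+2*h-3*z; back=.5*h+.866*z
plan([("turn",g+back*110,H,30),("grasp",g,H,30)])
```

```text
turn x3 calls, each pos [ 0.0693  0.0242 -0.0083] rot [-0.1101  0.3155 -0.0005]  to [583.5  88.2 114.3]
grasp x1 calls, each pos [-0.2075 -0.0731 -0.381 ] rot [0. 0. 0.]  to [531.6  70.   19. ]
```

Call:
arm_command(delta_pos=[[0.014,0.005,0.04],[0.028,0.01,0.08],[0.042,0.015,0.1],[0.056,0.02,0.1],[0.069,0.024,0.1]], delta_rot=[[-0.022,0.063,0],[-0.044,0.126,0],[-0.066,0.189,0],[-0.088,0.252,0],[-0.11,0.315,0]], claw=[0,0,0,0,0])

```text
t: 9.72
eef_pos: [541.4, 83.9, 139.9]
tcp_rot: [-3.097, -0.691, 0.335]
ft_force: [-0.1, 1.7, -0.6]
opening: 0.997
grip_force: 0.0
```

Call:
arm_command(delta_pos=[[0.014,0.005,0],[0.028,0.01,0],[0.042,0.015,0],[0.056,0.02,0],[0.069,0.024,0]], delta_rot=[[-0.022,0.063,0],[-0.044,0.126,0],[-0.066,0.189,0],[-0.088,0.252,0],[-0.11,0.315,0]], claw=[0,0,0,0,0])

```text
t: 10.13
eef_pos: [547.7, 98.5, 136.8]
tcp_rot: [-3.034, -0.52, 0.336]
ft_force: [0.6, 0.5, -0.6]
opening: 1.0
grip_force: 0.0
```

Call:
arm_command(delta_pos=[[0.014,0.005,0],[0.028,0.01,0],[0.042,0.015,0],[0.056,0.02,0],[0.069,0.024,0]], delta_rot=[[-0.022,0.063,0],[-0.044,0.126,0],[-0.066,0.189,0],[-0.088,0.252,0],[-0.11,0.315,0]], claw=[0,0,0,0,0])

```text
t: 10.55
eef_pos: [563.7, 103.7, 136.6]
tcp_rot: [-3.021, -0.167, 0.34]
ft_force: [-0.8, 0.6, -0.4]
opening: 1.001
grip_force: 0.0
```

Call:
arm_command(delta_pos=[[0,0,0],[0,0,0],[0,0,0],[0,0,0],[0,0,0]], delta_rot=[[0,0,0],[0,0,0],[0,0,0],[0,0,0],[0,0,0]], claw=[0,0,0,0,0])

```text
t: 10.97
eef_pos: [564.5, 104.6, 138.3]
tcp_rot: [-3.02, -0.177, 0.341]
ft_force: [-0.2, -0.0, 0.3]
opening: 0.998
grip_force: 0.0
```

Run:
```python
from h import *
H=19.4; h=hv(H);z=np.array([0,0,1])
C=np.array([529.7,69.3,22]); g=C+2*h-3*z; back=.5*h+.866*z
print(state()["joints"])
plan([("pre",g+back*110,H,30),("grasp",g,H,30)])
```

```text
[-0.01568139  0.46712655  1.87243556  0.27602392  0.69691697  1.00039656]
pre x2 calls, each pos [ 0.0379 -0.0328 -0.0481] rot [-0.111   0.1971  0.0061]  to [583.5  88.2 114.3]
grasp x1 calls, each pos [-0.2075 -0.0731 -0.381 ] rot [0. 0. 0.]  to [531.6  70.   19. ]
```

Call:
arm_command(delta_pos=[[0.008,-0.007,-0.01],[0.015,-0.013,-0.02],[0.023,-0.02,-0.03],[0.03,-0.026,-0.04],[0.038,-0.033,-0.048]], delta_rot=[[-0.022,0.04,0],[-0.044,0.08,0],[-0.067,0.12,0],[-0.09,0.16,0],[-0.111,0.197,0.006]], claw=[0,0,0,0,0])

```text
t: 11.38
eef_pos: [574.6, 96.3, 127.0]
tcp_rot: [-3.08, 0.175, 0.351]
ft_force: [-0.7, 0.4, 0.3]
opening: 0.996
grip_force: 0.0
```

Call:
arm_command(delta_pos=[[0.008,-0.007,-0.01],[0.015,-0.013,-0.02],[0.023,-0.02,-0.03],[0.03,-0.026,-0.04],[0.038,-0.033,-0.048]], delta_rot=[[-0.022,0.04,0],[-0.044,0.08,0],[-0.067,0.12,0],[-0.09,0.16,0],[-0.111,0.197,0.006]], claw=[0,0,0,0,0])

```text
t: 11.8
eef_pos: [584.1, 88.2, 114.7]
tcp_rot: [3.142, 0.526, 0.339]
ft_force: [0.5, -0.6, -0.1]
opening: 1.001
grip_force: 0.0
```

Run:
```python
from h import *
H=19.4; h=hv(H);z=np.array([0,0,1])
C=np.array([529.7,69.3,22]); g=C+2*h-3*z; back=.5*h+.866*z
plan([("grasp",g,H,30)])
c=calibration("wrist"); im=read_camera("wrist")
for n,i in(("wrist",im),("side",read_camera("side"))):
  for b in blobs(i,"blue"):
    m=b.reshape(-1,2).mean(0); w=onz(n,m,44,c if n=="wrist" else None)
    if np.hypot(*(w[:2]-C[:2]))<40:
        r=cv2.minAreaRect(np.array([onz(n,p[0].astype(float),44,c if n=="wrist" else None)[:2] for p in b],np.float32)); print(n,m,r)
```

```text
grasp x1 calls, each pos [-0.21   -0.073  -0.3827] rot [ 0.0005 -0.0014 -0.0003]  to [531.6  70.   19. ]
wrist [285.6490566  211.20377358] ((547.9923706054688, 75.25425720214844), (52.302696228027344, 59.83442306518555), 19.39101219177246)
```

Call:
arm_command(delta_pos=[[-0.07,-0.024,-0.127],[-0.13,-0.045,-0.23],[-0.17,-0.06,-0.31],[-0.2,-0.07,-0.36],[-0.21,-0.073,-0.383]], delta_rot=[[0,0,0],[0,0,0],[0,0,0],[0,0,0],[0,0,0]], claw=[0,0,0,0,0])

```text
t: 12.32
eef_pos: [529.8, 69.6, 18.1]
tcp_rot: [-3.141, 0.523, 0.339]
ft_force: [0.8, 0.4, -0.6]
opening: 0.995
grip_force: 0.0
```

Call:
arm_command(delta_pos=[[0,0,0],[0,0,0],[0,0,0],[0,0,0],[0,0,0]], delta_rot=[[0,0,0],[0,0,0],[0,0,0],[0,0,0],[0,0,0]], claw=[0.3,0.6,1,1,1])

```text
t: 12.73
eef_pos: [532.4, 70.1, 19.8]
tcp_rot: [3.14, 0.521, 0.338]
ft_force: [0.2, 0.1, -0.3]
opening: 0.705
grip_force: 0.0
```

Call:
arm_command(delta_pos=[[0,0,0],[0,0,0.05],[0,0,0.12],[0,0,0.2],[0,0,0.25]], delta_rot=[[0,0,0],[0,0,0],[0,0,0],[0,0,0],[0,0,0]], claw=[1,1,1,1,1])

```text
t: 13.15
eef_pos: [532.3, 70.0, 83.9]
tcp_rot: [3.14, 0.521, 0.338]
ft_force: [0.7, -0.2, -1.1]
opening: 0.669
grip_force: 30.0
```

Run:
```python
from h import *
H=19.4; h=hv(H);z=np.array([0,0,1])
C=np.array([530,70,10.5]); g=C+3*h+2*z
plan([("flip",g+[0,0,60],H,-60)])
```

```text
flip x3 calls, each pos [ 0.0007  0.0013 -0.0152] rot [ 1.109e-01 -3.138e-01  2.000e-04]  to [532.8  71.   72.5]
```

Call:
arm_command(delta_pos=[[0,0,0],[0,0,0],[0,0,0],[0,0,0],[0,0,0]], delta_rot=[[0.022,-0.063,0],[0.044,-0.126,0],[0.066,-0.189,0],[0.089,-0.252,0],[0.111,-0.314,0]], claw=[1,1,1,1,1])

```text
t: 13.57
eef_pos: [532.2, 69.9, 82.9]
tcp_rot: [3.14, -0.007, 0.338]
ft_force: [1.3, 0.8, -1.9]
opening: 0.669
grip_force: 30.0
```

Call:
arm_command(delta_pos=[[0,0,0],[0,0,0],[0,0,0],[0,0,0],[0,0,0]], delta_rot=[[0.022,-0.063,0],[0.044,-0.126,0],[0.066,-0.189,0],[0.089,-0.252,0],[0.111,-0.314,0]], claw=[1,1,1,1,1])

```text
t: 13.98
eef_pos: [532.1, 79.7, 82.5]
tcp_rot: [-3.107, -0.362, 0.343]
ft_force: [-0.1, 1.8, -2.5]
opening: 0.674
grip_force: 30.0
```

Call:
arm_command(delta_pos=[[0,0,0],[0,0,0],[0,0,0],[0,0,0],[0,0,0]], delta_rot=[[0.022,-0.063,0],[0.044,-0.126,0],[0.066,-0.189,0],[0.089,-0.252,0],[0.111,-0.314,0]], claw=[1,1,1,1,1])

```text
t: 14.4
eef_pos: [528.2, 90.6, 80.9]
tcp_rot: [-3.045, -0.506, 0.342]
ft_force: [-0.1, 0.5, -1.6]
opening: 0.669
grip_force: 30.0
```

Run:
```python
from h import *
H=19.4; h=hv(H);z=np.array([0,0,1])
C=np.array([530,70,10.5]); g=C+3*h+2*z
print(state()["joints"].round(2))
plan([("flip",g+[0,0,60],H,-60)])
```

```text
[-0.11  0.5   2.22  1.6   0.3  -0.44]
flip x1 calls, each pos [ 0.0184 -0.0786 -0.0336] rot [ 0.0731 -0.3392 -0.0459]  to [532.8  71.   72.5]
```

Call:
arm_command(delta_pos=[[0.018,-0.079,-0.034],[0.018,-0.079,-0.034],[0.018,-0.079,-0.034],[0.018,-0.079,-0.034],[0.018,-0.079,-0.034]], delta_rot=[[0.073,-0.339,-0.046],[0.073,-0.339,-0.046],[0.073,-0.339,-0.046],[0.073,-0.339,-0.046],[0.073,-0.339,-0.046]], claw=[1,1,1,1,1])

```text
t: 14.82
eef_pos: [532.9, 73.3, 72.6]
tcp_rot: [-3.042, -0.803, 0.317]
ft_force: [0.2, 1.3, -1.3]
opening: 0.673
grip_force: 30.0
```

Call:
arm_command(delta_pos=[[0,0,0],[0,0,0],[0,0,0],[0,0,0],[0,0,0]], delta_rot=[[0.016,-0.131,-0.02],[0.016,-0.131,-0.02],[0.016,-0.131,-0.02],[0.016,-0.131,-0.02],[0.016,-0.131,-0.02]], claw=[1,1,1,1,1])

```text
t: 15.23
eef_pos: [531.6, 74.5, 71.0]
tcp_rot: [-3.101, -0.999, 0.335]
ft_force: [-0.4, 0.4, -0.0]
opening: 0.672
grip_force: 30.0
```

Run:
```python
from h import *
H=19.4; h=hv(H);z=np.array([0,0,1])
C=np.array([530,70,10.5]); g=C+3*h+2*z
print(state()["joints"].round(2))
plan([("flip",g+[0,0,10],H,-60)])
```

```text
[-0.24  0.76  2.5   2.56  1.1  -1.62]
flip x1 calls, each pos [ 0.0048 -0.014  -0.1938] rot [-0.0024 -0.0334 -0.0194]  to [532.8  71.   22.5]
```

Call:
arm_command(delta_pos=[[0.005,-0.014,-0.04],[0.005,-0.014,-0.08],[0.005,-0.014,-0.12],[0.005,-0.014,-0.16],[0.005,-0.014,-0.194]], delta_rot=[[-0.002,-0.033,-0.019],[-0.002,-0.033,-0.019],[-0.002,-0.033,-0.019],[-0.002,-0.033,-0.019],[-0.002,-0.033,-0.019]], claw=[1,1,1,1,1])

```text
t: 15.65
eef_pos: [533.5, 71.2, 22.9]
tcp_rot: [3.141, -1.049, 0.34]
ft_force: [-0.2, -0.1, -1.9]
opening: 0.671
grip_force: 30.0
```

Run:
```python
from h import *
H=19.4; h=hv(H);z=np.array([0,0,1])
C=np.array([530,70,10]); g=C+3*h+2*z
plan([("down",g,H,-60)])
a=read_camera("side"); b=read_camera("scene")
save("flat",np.hstack([cv2.resize(a[160:260,190:320],None,fx=3,fy=3),cv2.resize(b[150:250,250:380],None,fx=3,fy=3)]))
```

```text
down x1 calls, each pos [-0.0026 -0.0007 -0.0434] rot [-0.0002  0.0011 -0.0009]  to [532.8  71.   12. ]
```

View pics/flat.png

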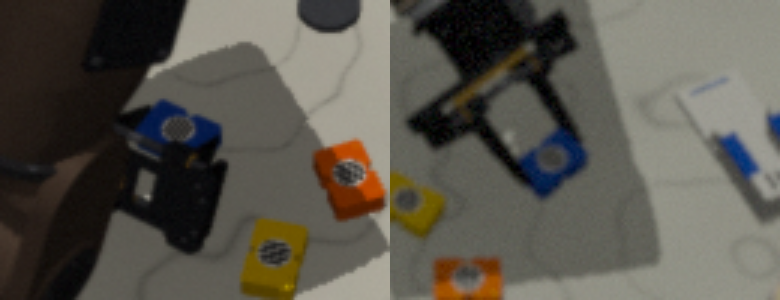

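Both views show the grille up on the blue cartridge, at (178,127) in the side half and (553,157) in the scene half. I'll set it down, release it and go to look at the docks.

Call:
arm_command(delta_pos=[[-0.003,0,-0.012],[-0.003,0,-0.024],[-0.003,0,-0.034],[-0.003,0,-0.04],[-0.003,0,-0.042]], delta_rot=[[0,0,0],[0,0,0],[0,0,0],[0,0,0],[0,0,0]], claw=[1,1,1,1,1])

```text
t: 16.17
eef_pos: [532.0, 71.1, 12.6]
tcp_rot: [-3.141, -1.049, 0.339]
ft_force: [-3.2, -2.2, 8.7]
opening: 0.671
grip_force: 30.0
```

Call:
arm_command(delta_pos=[[0,0,0],[0,0,0],[0,0,0],[0,0,0],[0,0,0]], delta_rot=[[0,0,0],[0,0,0],[0,0,0],[0,0,0],[0,0,0]], claw=[0.4,0.4,0,0,0])

```text
t: 16.58
eef_pos: [531.8, 71.1, 11.9]
tcp_rot: [-3.14, -1.047, 0.338]
ft_force: [-0.2, 0.5, 1.0]
opening: 0.824
grip_force: 0.0
```

Call:
arm_command(delta_pos=[[0,0,0.1],[0,0,0.2],[0,0,0.35],[0,0,0.5],[0,0,0.65]], delta_rot=[[0,0,0],[0,0,0],[0,0,0],[0,0,0],[0,0,0]], claw=[0,0,0,0,0])

```text
t: 17.0
eef_pos: [531.2, 70.8, 175.5]
tcp_rot: [-3.14, -1.045, 0.337]
ft_force: [0.4, 0.4, -0.4]
opening: 0.998
grip_force: 0.0
```

Run:
```python
from h import *
print(state()["joints"].round(2))
plan([("view",[440,120,210],19.4,0)])
```

```text
[-0.24  0.46  2.48  2.48  0.88 -1.42]
view x2 calls, each pos [-0.1824  0.0984  0.0691] rot [-1.106e-01  3.138e-01  3.000e-04]  to [440. 120. 210.]
```

Run:
```python
from h import *
plan([("A",[455,230,240],4,0),("B",[455,150,240],4,0),("C",[460,-120,240],8,0),("D",[460,-210,240],8,0)])
```

```text
A x2 calls, each pos [-0.1524  0.3184  0.1291] rot [-0.0677  0.3267 -0.0773]  to [455. 230. 240.]
B x1 calls, each pos [ 0.   -0.32  0.  ] rot [0. 0. 0.]  to [455. 150. 240.]
C x2 calls, each pos [ 0.01 -0.54  0.  ] rot [-0.      0.      0.0222]  to [ 460. -120.  240.]
D x1 calls, each pos [ 0.   -0.36  0.  ] rot [0. 0. 0.]  to [ 460. -210.  240.]
```

Call:
arm_command(delta_pos=[[-0.03,0.064,0.026],[-0.06,0.13,0.05],[-0.09,0.19,0.08],[-0.12,0.255,0.1],[-0.15,0.32,0.13]], delta_rot=[[-0.014,0.065,-0.015],[-0.027,0.13,-0.03],[-0.041,0.196,-0.046],[-0.054,0.26,-0.06],[-0.068,0.327,-0.077]], claw=[0,0,0,0,0])

```text
t: 17.42
eef_pos: [500.3, 135.7, 189.9]
tcp_rot: [-3.037, -0.719, 0.235]
ft_force: [0.4, 0.1, 0.0]
opening: 1.003
grip_force: 0.0
```

Call:
arm_command(delta_pos=[[-0.03,0.064,0.026],[-0.06,0.13,0.05],[-0.09,0.19,0.08],[-0.12,0.255,0.1],[-0.15,0.32,0.13]], delta_rot=[[-0.014,0.065,-0.015],[-0.027,0.13,-0.03],[-0.041,0.196,-0.046],[-0.054,0.26,-0.06],[-0.068,0.327,-0.077]], claw=[0,0,0,0,0])

```text
t: 17.83
eef_pos: [480.0, 180.4, 197.4]
tcp_rot: [-2.953, -0.591, 0.212]
ft_force: [0.2, -0.1, 0.1]
opening: 1.003
grip_force: 0.0
```

Run:
```python
from h import *
print(state()["joints"].round(2))
plan([("A",[455,230,240],4,0)])
```

```text
[0.1  0.23 2.25 1.2  0.27 0.28]
A x2 calls, each pos [-0.0501  0.0992  0.0853] rot [-0.084   0.1777 -0.0616]  to [455. 230. 240.]
```

Call:
arm_command(delta_pos=[[-0.05,0.1,0.085],[-0.05,0.1,0.085],[-0.1,0.2,0.17],[-0.1,0.2,0.17],[-0.1,0.2,0.17]], delta_rot=[[-0.084,0.178,-0.062],[-0.084,0.178,-0.062],[-0.16,0.36,-0.12],[-0.16,0.36,-0.12],[-0.16,0.36,-0.12]], claw=[0,0,0,0,0])

```text
t: 18.25
eef_pos: [458.4, 229.2, 230.1]
tcp_rot: [-2.929, -0.414, 0.198]
ft_force: [0.1, 0.8, -0.6]
opening: 1.0
grip_force: 0.0
```

Run:
```python
from h import *
print(state()["joints"].round(2))
plan([("A",[455,230,240],4,0)])
```

```text
[0.23 0.18 2.1  0.45 0.48 1.2 ]
A x1 calls, each pos [-0.0135  0.0033  0.0398] rot [-0.1675  0.2428 -0.1082]  to [455. 230. 240.]
```

Call:
arm_command(delta_pos=[[-0.013,0.003,0.04],[-0.013,0.003,0.04],[-0.013,0.003,0.04],[-0.013,0.003,0.04],[-0.013,0.003,0.04]], delta_rot=[[-0.168,0.243,-0.108],[-0.168,0.243,-0.108],[-0.168,0.243,-0.108],[-0.168,0.243,-0.108],[-0.168,0.243,-0.108]], claw=[0,0,0,0,0])

```text
t: 18.67
eef_pos: [456.9, 230.4, 240.6]
tcp_rot: [3.138, 0.001, 0.069]
ft_force: [-0.2, -0.1, -0.5]
opening: 1.003
grip_force: 0.0
```

```bash
cat > snap.py <<'E'
from h import *
import pickle,sys
n=sys.argv[1]; c=calibration("wrist"); im=read_camera("wrist"); save(n,im); pickle.dump(c,open(n+".pkl","wb")); print(state()["eef_pos"],state()["tcp_rot"])
E
python3 snap.py A
```

```text
[457.06880869 230.69289119 239.9135581 ] [3.13892059e+00 2.44330512e-03 6.92996614e-02]
```

Call:
arm_command(delta_pos=[[0,-0.08,0],[0,-0.16,0],[0,-0.24,0],[0,-0.32,0],[0,-0.32,0]], delta_rot=[[0,0,0],[0,0,0],[0,0,0],[0,0,0],[0,0,0]], claw=[0,0,0,0,0])

```text
t: 19.13
eef_pos: [455.5, 147.7, 239.8]
tcp_rot: [-3.14, -0.003, 0.07]
ft_force: [-0.3, 0.3, 0.3]
opening: 0.999
grip_force: 0.0
```

```bash
python3 snap.py B
```

```text
[455.64313045 148.83438673 239.99152311] [-3.13996321e+00 -2.92908858e-03  6.97040093e-02]
```

Call:
arm_command(delta_pos=[[0,-0.13,0],[0,-0.26,0],[0,-0.39,0],[0,-0.52,0],[0.01,-0.65,0]], delta_rot=[[0,0,0],[0,0,0],[0,0,0],[0,0,0],[0,0,0.02]], claw=[0,0,0,0,0])

```text
t: 19.6
eef_pos: [458.0, -13.2, 240.1]
tcp_rot: [-3.14, -0.003, 0.104]
ft_force: [1.3, 0.0, -1.0]
opening: 1.004
grip_force: 0.0
```

Call:
arm_command(delta_pos=[[0,-0.13,0],[0,-0.26,0],[0,-0.36,0],[0.01,-0.43,0],[0.01,-0.43,0]], delta_rot=[[0,0,0],[0,0,0],[0,0,0],[0,0,0.02],[0,0,0.02]], claw=[0,0,0,0,0])

```text
t: 20.02
eef_pos: [461.5, -122.0, 239.9]
tcp_rot: [-3.141, -0.003, 0.134]
ft_force: [0.1, 0.4, 0.0]
opening: 1.004
grip_force: 0.0
```

```bash
python3 snap.py C
```

```text
[ 461.13242727 -120.50158487  239.81889405] [-3.14021764e+00 -2.75548430e-03  1.32222804e-01]
```

Call:
arm_command(delta_pos=[[0,-0.1,0],[0,-0.2,0],[0,-0.3,0],[0,-0.36,0],[0,-0.36,0]], delta_rot=[[0,0,0],[0,0,0],[0,0,0],[0,0,0],[0,0,0]], claw=[0,0,0,0,0])

```text
t: 20.48
eef_pos: [461.4, -210.7, 239.9]
tcp_rot: [-3.141, -0.003, 0.133]
ft_force: [0.0, 0.6, -0.1]
opening: 1.003
grip_force: 0.0
```

```bash
python3 snap.py D
python3 - <<'E'
import cv2,numpy as np
q=[cv2.imread("pics/%s.png"%n)[:250] for n in "ABCD"]
cv2.imwrite("pics/abcd.png",cv2.resize(np.vstack([np.hstack(q[:2]),np.hstack(q[2:])]),(800,357)))
E
```

```text
[ 461.15679677 -209.46392597  239.85666988] [-3.14005249e+00 -2.43246696e-03  1.32970108e-01]
```

View pics/abcd.png

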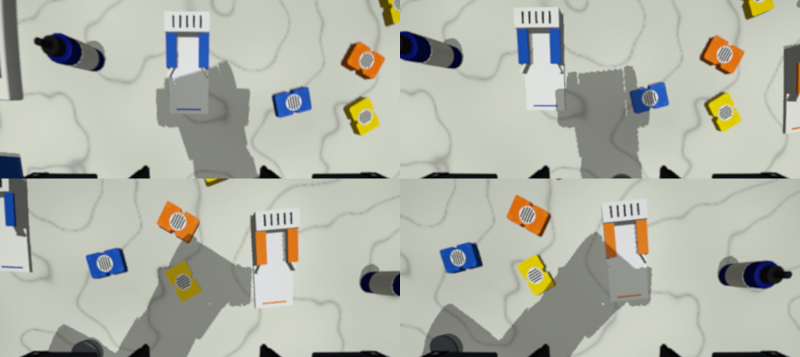

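The montage shows four wrist views. Blue lies grille up at (292,102) in A, orange at (179,221) in C and (529,215) in D. The blue dock's lips are at (172,50) and (203,50) in A, and the orange lips at (262,246) and (291,246) in C; each porch has a coloured front stripe.

Run:
```python
from h import *
import pickle
np.set_printoptions(precision=1,suppress=True)
cal={n:pickle.load(open(n+".pkl","rb")) for n in "ABCD"}
P={}
for n in "ABCD":
    im=cv2.cvtColor(cv2.imread("pics/%s.png"%n),cv2.COLOR_BGR2RGB); im[240:]=0
    for col in("blue","orange"):
        for c in blobs(im,col,15):
            w=np.array([onz(n,p[0].astype(float),20,cal[n])[:2] for p in c],np.float32); r=cv2.minAreaRect(w)
            if r[0][0]<460 or r[0][0]>720: continue
            x0,y0,ww,hh=cv2.boundingRect(c); M=cv2.moments(c); m=(M["m10"]/M["m00"],M["m01"]/M["m00"])
            lip=max(r[1])/min(r[1])>2 and cv2.contourArea(c)>200
            if lip: r=cv2.minAreaRect(np.array([onz(n,p[0].astype(float),34,cal[n])[:2] for p in c],np.float32))
            print(n,col,"LIP" if lip else "",np.round(m,1),cv2.contourArea(c),np.array(r[0]),np.array(r[1]),round(r[2],1))
            P.setdefault(col,{}).setdefault(n,[]).append((m,np.array(r[0])))
for col,(a,b) in(("blue","AB"),("blue","CD"),("orange","CD"),("orange","AB")):
    for m,w in P[col].get(a,[]):
        for k,v in P[col].get(b,[]):
            if np.hypot(*(w-v))<15: print(col,a,b,*tri(ray("w",m,cal[a]),ray("w",k,cal[b])))
```

```text
A blue  [407.9 142.5] 947.0 [529.  72.] [42.1 66.4] 19.5
A blue  [89.2 69.9] 449.5 [595.3 494.3] [41.1 48.1] 74.8
A blue LIP [284.8  69.6] 542.5 [602.3 240.9] [53.2 15.4] 4.1
A blue LIP [239.6  69.3] 587.0 [599.4 294.9] [54.4 15.7] 2.4
A orange  [512.1  83.2] 809.5 [614.8 -53.6] [63.6 43.2] 68.6
B blue  [333.5 140.8] 472.5 [524.3  87.2] [41.1 28.9] 18.8
B blue  [364.2 132.2] 451.0 [535.4  55.2] [41.7 29.8] 20.3
B blue  [14.6 65.4] 373.5 [597.1 516.6] [35.4 48. ] 84.5
B blue LIP [172.2  64.2] 612.5 [600.4 295. ] [53.5 17.3] 3.2
B blue LIP [217.2  63.6] 615.5 [603.7 240.5] [54.5 17.4] 4.4
B orange  [558.  108.9] 83.5 [ 591.1 -208.3] [55.3  3.1] 14.6
B orange  [451.4  75.6] 894.0 [616.  -53.2] [63.7 43.5] 68.5
C blue  [149.  118.5] 1576.0 [530.6  66.6] [42.4 67.4] 19.2
C blue LIP [13.5 42.2] 557.0 [603.5 239.3] [54.5 19.8] 3.8
C orange  [363.7  85.8] 49.0 [ 592.4 -205.4] [55.6 18. ] 12.6
C orange LIP [409.   92.9] 586.0 [ 602.9 -255.6] [53.7 17.5] 12.7
C orange  [263.7  71.1] 389.5 [608.2 -74.1] [23.9 42.4] 69.8
C orange  [234.2  52. ] 373.0 [619.9 -43.9] [37.7 42.4] 67.8
D blue  [505.7 134.5] 382.5 [ 576.1 -497.7] [47.3 41.8] 8.1
D blue  [ 85.  110.9] 1620.0 [530.6  64.2] [43.4 71.2] 19.4
D orange  [293.9  97.7] 184.0 [ 592.7 -203.6] [56.2 17.2] 13.3
D orange LIP [338.6  81.1] 578.0 [ 603.1 -256. ] [54.  16.8] 13.8
D orange  [176.3  50.2] 914.0 [616. -56.] [63.8 41.3] 68.5
blue A B [604.3 240.8  32.9] 0.8110113512332119
blue A B [600.6 294.7  34.7] 0.4252450691411917
blue C D [530.7  71.3   9.1] 0.012847530531974325
orange C D [ 589.6 -201.3   37. ] 26.297821366850965
orange C D [ 603.9 -256.4   31.7] 0.49454153848160204
orange C D [640.4 -19.5 -66.7] 7.719581023908525
orange A B [613.4 -44.6  33.1] 0.13879058813174094
```

```bash
cat >> h.py <<'E'
DOCK={"blue":(np.array([596.0,267.5,0]),3.5),"orange":(np.array([591.3,-230.4,0]),13.2)}
def dp(col,x,z,y=0):
    s,a=DOCK[col]; return s+x*hv(a)+y*hv(a+90)+[0,0,z]
E
python3 - <<'E'
from h import *
C=np.array([615.5,-54,0]); H=68.5; g=C-14*hv(H)
plan([("pre",g+[0,0,80],H,0),("grasp",g+[0,0,4],H,0),("lift",g+[0,0,75],H,0),("over",dp("orange",-94,75),13.2,0),("lower",dp("orange",-94,13),13.2,0),("slide",dp("orange",-51,12.5),13.2,0)])
E
```

```text
pre x2 calls, each pos [ 0.2984  0.2849 -0.3197] rot [-9.000e-04  3.000e-04  3.382e-01]  to [610.4 -67.   80. ]
grasp x1 calls, each pos [ 0.     0.    -0.304] rot [0. 0. 0.]  to [610.4 -67.    4. ]
lift x1 calls, each pos [0.    0.    0.284] rot [0. 0. 0.]  to [610.4 -67.   75. ]
over x2 calls, each pos [-0.2212 -0.3697  0.    ] rot [ 0.      0.     -0.3072]  to [ 499.8 -251.9   75. ]
lower x1 calls, each pos [ 0.     0.    -0.248] rot [0. 0. 0.]  to [ 499.8 -251.9   13. ]
slide x1 calls, each pos [ 0.1675  0.0393 -0.002 ] rot [0. 0. 0.]  to [ 541.6 -242.    12.5]
```

Call:
arm_command(delta_pos=[[0.06,0.057,-0.064],[0.12,0.114,-0.128],[0.18,0.17,-0.19],[0.24,0.23,-0.256],[0.298,0.285,-0.32]], delta_rot=[[0,0,0.068],[0,0,0.135],[0,0,0.203],[0,0,0.27],[0,0,0.338]], claw=[0,0,0,0,0])

```text
t: 20.95
eef_pos: [536.0, -135.7, 159.5]
tcp_rot: [-3.14, -0.003, 0.671]
ft_force: [0.4, 0.4, 1.5]
opening: 0.999
grip_force: 0.0
```

Call:
arm_command(delta_pos=[[0.06,0.057,-0.064],[0.12,0.114,-0.128],[0.18,0.17,-0.19],[0.24,0.23,-0.256],[0.298,0.285,-0.32]], delta_rot=[[0,0,0.068],[0,0,0.135],[0,0,0.203],[0,0,0.27],[0,0,0.338]], claw=[0,0,0,0,0])

```text
t: 21.37
eef_pos: [610.3, -64.2, 79.4]
tcp_rot: [-3.14, -0.003, 1.202]
ft_force: [0.7, 0.4, -0.3]
opening: 0.997
grip_force: 0.0
```

Call:
arm_command(delta_pos=[[0,0,-0.1],[0,0,-0.2],[0,0,-0.26],[0,0,-0.29],[0,0,-0.304]], delta_rot=[[0,0,0],[0,0,0],[0,0,0],[0,0,0],[0,0,0]], claw=[0,0,0,0,0])

```text
t: 21.78
eef_pos: [609.4, -65.7, 3.3]
tcp_rot: [-3.139, -0.002, 1.197]
ft_force: [0.1, 0.3, 0.4]
opening: 1.004
grip_force: 0.0
```

Call:
arm_command(delta_pos=[[0,0,0],[0,0,0],[0,0,0],[0,0,0],[0,0,0]], delta_rot=[[0,0,0],[0,0,0],[0,0,0],[0,0,0],[0,0,0]], claw=[1,1,1,1,1])

```text
t: 22.2
eef_pos: [610.3, -67.6, 4.9]
tcp_rot: [3.141, -0.003, 1.196]
ft_force: [-0.3, -1.0, -0.6]
opening: 0.706
grip_force: 0.0
```

Call:
arm_command(delta_pos=[[0,0,0],[0,0,0],[0,0,0],[0,0,0],[0,0,0]], delta_rot=[[0,0,0],[0,0,0],[0,0,0],[0,0,0],[0,0,0]], claw=[1,1,1,1,1])

```text
t: 22.62
eef_pos: [610.1, -67.6, 4.2]
tcp_rot: [-3.141, -0.002, 1.196]
ft_force: [-0.1, -0.8, 1.8]
opening: 0.453
grip_force: 30.0
```

Call:
arm_command(delta_pos=[[0,0,0.05],[0,0,0.12],[0,0,0.19],[0,0,0.25],[0,0,0.284]], delta_rot=[[0,0,0],[0,0,0],[0,0,0],[0,0,0],[0,0,0]], claw=[1,1,1,1,1])

```text
t: 23.03
eef_pos: [610.6, -67.6, 77.6]
tcp_rot: [3.141, -0.003, 1.196]
ft_force: [1.4, -0.1, -1.0]
opening: 0.457
grip_force: 30.0
```

Call:
arm_command(delta_pos=[[-0.044,-0.074,0],[-0.088,-0.148,0],[-0.133,-0.222,0],[-0.177,-0.296,0],[-0.221,-0.37,0]], delta_rot=[[0,0,-0.061],[0,0,-0.123],[0,0,-0.184],[0,0,-0.246],[0,0,-0.307]], claw=[1,1,1,1,1])

```text
t: 23.45
eef_pos: [554.1, -160.7, 75.4]
tcp_rot: [-3.14, -0.002, 0.709]
ft_force: [-0.2, -0.7, -0.6]
opening: 0.456
grip_force: 30.0
```

Call:
arm_command(delta_pos=[[-0.044,-0.074,0],[-0.088,-0.148,0],[-0.133,-0.222,0],[-0.177,-0.296,0],[-0.221,-0.37,0]], delta_rot=[[0,0,-0.061],[0,0,-0.123],[0,0,-0.184],[0,0,-0.246],[0,0,-0.307]], claw=[1,1,1,1,1])

```text
t: 23.87
eef_pos: [498.8, -253.3, 75.4]
tcp_rot: [-3.14, -0.002, 0.227]
ft_force: [-0.4, -0.5, -0.8]
opening: 0.449
grip_force: 30.0
```

Run:
```python
from h import *
plan([("lower",dp("orange",-94,13),13.2,0),("slide",dp("orange",-51,12.5),13.2,0)])
np.set_printoptions(precision=1,suppress=True)
c=calibration("wrist")
for n,cc in(("wrist",c),("scene",None),("side",None)):
    im=read_camera(n)
    for b in blobs(im,"orange",15):
        m=b.reshape(-1,2).mean(0); w=onz(n,m,34,cc)
        if 480<w[0]<700 and -330<w[1]<-150:
            for z in (34,91): r=cv2.minAreaRect(np.array([onz(n,p[0].astype(float),z,cc)[:2] for p in b],np.float32)); print(n,m,z,np.array(r[0]),np.array(r[1]),round(r[2],1))
```

```text
lower x1 calls, each pos [ 0.0038  0.0056 -0.2496] rot [-0.0011  0.0012  0.0023]  to [ 499.8 -251.9   13. ]
slide x1 calls, each pos [ 0.1675  0.0393 -0.002 ] rot [0. 0. 0.]  to [ 541.6 -242.    12.5]
wrist [286.1 223.6] 34 [ 503.5 -252.8] [70.8 59.2] 13.0
wrist [286.1 223.6] 91 [ 520.2 -249. ] [51.7 43.2] 13.0
wrist [323.4 117.6] 34 [ 586.4 -262.5] [20.1 13.3] 14.2
wrist [323.4 117.6] 91 [ 580.7 -256.1] [14.7  9.7] 14.2
wrist [321.4  66. ] 34 [ 612.9 -255.8] [31.9 14.7] 14.0
wrist [321.4  66. ] 91 [ 600.  -251.2] [23.3 10.7] 14.0
wrist [247.7  80.7] 34 [ 590.4 -206.6] [53.6 14.7] 11.2
wrist [247.7  80.7] 91 [ 583.6 -215.3] [39.1 10.7] 11.2
side [326.3 283.5] 34 [ 514.7 -232.3] [41.2 17.4] 83.4
side [326.3 283.5] 91 [ 489.5 -253.4] [38.9 16.5] 83.4
```

```bash
python3 snap.py E
python3 - <<'E'
from h import *
import pickle
np.set_printoptions(precision=1,suppress=True)
s,a=DOCK["orange"]; h,l=hv(a),hv(a+90)
for n in "CDE":
    c=pickle.load(open(n+".pkl","rb")); im=cv2.cvtColor(cv2.imread("pics/%s.png"%n),cv2.COLOR_BGR2RGB)
    hsv=cv2.cvtColor(im,cv2.COLOR_RGB2HSV); m=cv2.inRange(hsv,(0,110,30),(18,255,255)); m[240:]=0
    for x in(-10,0,10,20,30):
        ys=np.arange(-45,45,.5); v=[]
        for y in ys:
            u=proj("w",s+x*h+y*l+[0,0,34],c); i=np.round(u).astype(int)
            v.append(m[i[1],i[0]]>0 if 0<=i[1]<420 and 0<=i[0]<560 else 0)
        v=np.array(v); L=ys[v&(ys>0)]; Rr=ys[v&(ys<0)]
        if len(L) and len(Rr): print(n,x,"right",Rr.min(),Rr.max(),"left",L.min(),L.max(),"mid in/out",(Rr.max()+L.min())/2,(Rr.min()+L.max())/2)
E
```

```text
[ 499.40048557 -252.72430201   75.35230611] [-3.14040533e+00 -2.34669673e-03  2.31912094e-01]
C -10 right -37.5 -17.5 left 19.0 37.0 mid in/out 0.75 -0.25
C 0 right -36.0 -18.0 left 18.5 36.5 mid in/out 0.25 0.25
C 10 right -36.5 -18.0 left 18.0 36.0 mid in/out 0.0 -0.25
C 20 right -36.5 -18.5 left 19.0 37.0 mid in/out 0.25 0.25
C 30 right -36.5 -17.5 left 17.5 36.5 mid in/out 0.0 0.0
D -10 right -36.0 -19.5 left 19.0 35.5 mid in/out -0.25 -0.25
D 0 right -37.0 -19.0 left 18.0 34.5 mid in/out -0.5 -1.25
D 10 right -36.0 -18.5 left 18.5 34.5 mid in/out 0.0 -0.75
D 20 right -37.0 -19.0 left 18.5 35.0 mid in/out -0.25 -1.0
D 30 right -36.0 -18.5 left 16.5 35.0 mid in/out -1.0 -0.5
E -10 right -36.5 -20.0 left 17.5 35.0 mid in/out -1.25 -0.75
E 0 right -37.0 -19.5 left 18.0 34.5 mid in/out -0.75 -1.25
E 10 right -36.5 -19.5 left 17.5 35.0 mid in/out -1.0 -0.75
E 20 right -37.0 -19.5 left 17.5 35.0 mid in/out -1.0 -1.0
E 30 right -36.5 -19.0 left 17.0 35.5 mid in/out -1.0 -0.5
```

Run:
```python
from h import *
plan([("lower",dp("orange",-94,13,-.4),13.2,0),("slide",dp("orange",-51,12.5,-.4),13.2,0)])
```

```text
lower x1 calls, each pos [ 0.0019  0.0019 -0.2494] rot [-0.0011  0.0013 -0.001 ]  to [ 499.9 -252.3   13. ]
slide x1 calls, each pos [ 0.1675  0.0393 -0.002 ] rot [0. 0. 0.]  to [ 541.7 -242.4   12.5]
```

Call:
arm_command(delta_pos=[[0.002,0.002,-0.08],[0.002,0.002,-0.15],[0.002,0.002,-0.2],[0.002,0.002,-0.24],[0.002,0.002,-0.249]], delta_rot=[[-0.001,0.001,-0.001],[-0.001,0.001,-0.001],[-0.001,0.001,-0.001],[-0.001,0.001,-0.001],[-0.001,0.001,-0.001]], claw=[1,1,1,1,1])

```text
t: 24.48
eef_pos: [500.0, -250.9, 12.1]
tcp_rot: [-3.14, 0.001, 0.232]
ft_force: [-5.9, 5.5, 21.9]
opening: 0.457
grip_force: 30.0
```

Call:
arm_command(delta_pos=[[0.02,0.005,0],[0.04,0.009,0],[0.06,0.014,-0.001],[0.08,0.019,-0.002],[0.1,0.023,-0.002]], delta_rot=[[0,0,0],[0,0,0],[0,0,0],[0,0,0],[0,0,0]], claw=[1,1,1,1,1])

```text
t: 24.9
eef_pos: [525.8, -246.0, 12.6]
tcp_rot: [3.141, -0.001, 0.231]
ft_force: [1.3, -0.2, -1.4]
opening: 0.453
grip_force: 30.0
```

Call:
arm_command(delta_pos=[[0.014,0.003,0],[0.028,0.007,0],[0.042,0.01,0],[0.055,0.013,0],[0.067,0.016,0]], delta_rot=[[0,0,0],[0,0,0],[0,0,0],[0,0,0],[0,0,0]], claw=[1,1,1,1,1])

```text
t: 25.32
eef_pos: [542.1, -242.2, 12.4]
tcp_rot: [3.141, -0.0, 0.23]
ft_force: [-0.9, 0.6, -1.1]
opening: 0.452
grip_force: 30.0
```

Run:
```python
from h import *
s=state(); print(s["eef_pos"],s["ft_force"].round(1),s["moment"].round(2))
plan([("up",dp("orange",-51,60,-.4),13.2,0),("back",dp("orange",-92,60,-.4),13.2,0),("down",dp("orange",-92,15,-.4),13.2,0),("push",dp("orange",-42,15,-.4),13.2,0)])
```

```text
[ 542.08956299 -242.21914752   12.39499639] [-0.9  0.6 -1.1] [-0.04  0.19  0.02]
up x1 calls, each pos [-0.0014 -0.0009  0.1904] rot [-0.      0.0003  0.0003]  to [ 541.7 -242.4   60. ]
back x1 calls, each pos [-0.1597 -0.0374  0.    ] rot [0. 0. 0.]  to [ 501.8 -251.8   60. ]
down x1 calls, each pos [ 0.    0.   -0.18] rot [0. 0. 0.]  to [ 501.8 -251.8   15. ]
push x1 calls, each pos [0.1947 0.0457 0.    ] rot [0. 0. 0.]  to [ 550.5 -240.4   15. ]
```

Call:
arm_command(delta_pos=[[0,0,0],[0,0,0],[0,0,0],[0,0,0],[0,0,0]], delta_rot=[[0,0,0],[0,0,0],[0,0,0],[0,0,0],[0,0,0]], claw=[0.3,0.3,0.3,0.3,0.3])

```text
t: 25.73
eef_pos: [541.7, -242.4, 12.5]
tcp_rot: [3.141, -0.0, 0.23]
ft_force: [-0.1, -0.3, -1.4]
opening: 0.69
grip_force: 0.0
```

Call:
arm_command(delta_pos=[[0,0,0.06],[0,0,0.13],[0,0,0.19],[-0.08,-0.019,0.19],[-0.16,-0.037,0.19]], delta_rot=[[0,0,0],[0,0,0],[0,0,0],[0,0,0],[0,0,0]], claw=[0.3,0.3,0.3,0.6,1])

```text
t: 26.15
eef_pos: [502.0, -251.6, 60.8]
tcp_rot: [3.14, -0.002, 0.231]
ft_force: [-0.9, 0.1, -1.2]
opening: 0.612
grip_force: 0.0
```

Call:
arm_command(delta_pos=[[0,0,0],[0,0,0],[0,0,0],[0,0,0],[0,0,0]], delta_rot=[[0,0,0],[0,0,0],[0,0,0],[0,0,0],[0,0,0]], claw=[1,1,1,1,1])

```text
t: 26.57
eef_pos: [502.4, -251.4, 59.8]
tcp_rot: [3.141, -0.001, 0.231]
ft_force: [1.1, -0.4, 0.2]
opening: 0.265
grip_force: 0.0
```

Call:
arm_command(delta_pos=[[0,0,-0.06],[0,0,-0.12],[0,0,-0.16],[0,0,-0.18],[0,0,-0.18]], delta_rot=[[0,0,0],[0,0,0],[0,0,0],[0,0,0],[0,0,0]], claw=[1,1,1,1,1])

```text
t: 26.98
eef_pos: [501.6, -251.2, 13.8]
tcp_rot: [-3.14, 0.001, 0.23]
ft_force: [1.0, 0.1, -0.3]
opening: 0.007
grip_force: 0.0
```

Call:
arm_command(delta_pos=[[0.02,0.005,0],[0.05,0.012,0],[0.08,0.019,0],[0.1,0.023,0],[0.12,0.028,0]], delta_rot=[[0,0,0],[0,0,0],[0,0,0],[0,0,0],[0,0,0]], claw=[1,1,1,1,1])

```text
t: 27.4
eef_pos: [532.2, -244.4, 15.5]
tcp_rot: [3.141, 0.0, 0.231]
ft_force: [-5.1, -0.6, 4.5]
opening: 0.005
grip_force: 3.3
```

```bash
cat > chk.py <<'E'
from h import *
import sys
col=sys.argv[1]; S,a=DOCK[col]; s=state(); d=s["eef_pos"]-S
print("TCP dock x",round(d@hv(a),1),"y",round(d@hv(a+90),1),"z",round(d[2],1),"F along",round(s["ft_force"]@hv(a),1),s["opening"])
E
python3 chk.py orange
```

```text
TCP dock x -60.7 y -0.1 z 15.5 F along -5.1 0.005369836715966547
```

Call:
arm_command(delta_pos=[[0.013,0.003,0],[0.026,0.006,0],[0.039,0.009,0],[0.052,0.012,0],[0.065,0.015,0]], delta_rot=[[0,0,0],[0,0,0],[0,0,0],[0,0,0],[0,0,0]], claw=[1,1,1,1,1])

```text
t: 27.82
eef_pos: [549.1, -240.7, 15.3]
tcp_rot: [3.141, -0.002, 0.23]
ft_force: [-0.2, -0.9, -0.3]
opening: 0.004
grip_force: 0.0
```

```bash
cat >> chk.py <<'E'
for n in("wrist","scene","side"):
    c=calibration(n); im=read_camera(n); save("chk_"+n,im)
    hsv=cv2.cvtColor(im,cv2.COLOR_RGB2HSV)
    lo,hi=((0,110,30),(18,255,255)) if col=="orange" else ((100,110,25),(130,255,255))
    m=cv2.inRange(hsv,lo,hi)
    X=np.arange(-90,45,1.); v=[]
    for x in X:
        u=np.round(proj(n,S+x*hv(a)+10*hv(a+90)+[0,0,28],c)).astype(int); u2=np.round(proj(n,S+x*hv(a)-10*hv(a+90)+[0,0,28],c)).astype(int)
        f=lambda q: 0<=q[0]<560 and 0<=q[1]<420 and m[q[1],q[0]]>0
        v.append((f(u),f(u2)))
    v=np.array(v); print(n,*[("y%+d"%y,X[v[:,k]].min(),X[v[:,k]].max(),int(v[:,k].sum())) if v[:,k].any() else None for k,y in((0,10),(1,-10))])
E
python3 chk.py orange
```

```text
TCP dock x -43.5 y -0.4 z 15.3 F along -0.4 0.003781303226716327
wrist ('y+10', np.float64(-30.0), np.float64(33.0), 44) ('y-10', np.float64(-30.0), np.float64(33.0), 41)
scene ('y+10', np.float64(-31.0), np.float64(25.0), 41) ('y-10', np.float64(-30.0), np.float64(25.0), 34)
side ('y+10', np.float64(20.0), np.float64(21.0), 2) ('y-10', np.float64(-40.0), np.float64(30.0), 45)
```

Call:
arm_command(delta_pos=[[0.002,0,0],[0.004,0.001,0],[0.006,0.001,0],[0.008,0.002,0],[0.008,0.002,0]], delta_rot=[[0,0,0],[0,0,0],[0,0,0],[0,0,0],[0,0,0]], claw=[1,1,1,1,1])

```text
t: 28.38
eef_pos: [549.3, -240.2, 14.9]
tcp_rot: [-3.141, 0.001, 0.23]
ft_force: [-5.5, -0.5, 3.2]
opening: 0.007
grip_force: 2.5
```

```bash
python3 chk.py orange
```

```text
TCP dock x -43.1 y 0.0 z 14.9 F along -5.5 0.007248497636711292
wrist ('y+10', np.float64(-30.0), np.float64(32.0), 42) ('y-10', np.float64(-30.0), np.float64(33.0), 43)
scene ('y+10', np.float64(-66.0), np.float64(25.0), 48) ('y-10', np.float64(-57.0), np.float64(23.0), 34)
side ('y+10', np.float64(17.0), np.float64(21.0), 3) ('y-10', np.float64(-40.0), np.float64(30.0), 47)
```

Call:
arm_command(delta_pos=[[0.003,0.001,0],[0.006,0.001,0],[0.009,0.002,0],[0.009,0.002,0],[0.009,0.002,0]], delta_rot=[[0,0,0],[0,0,0],[0,0,0],[0,0,0],[0,0,0]], claw=[1,1,1,1,1])

```text
t: 28.95
eef_pos: [549.5, -239.9, 14.9]
tcp_rot: [-3.139, 0.005, 0.23]
ft_force: [-17.4, -5.7, 9.7]
opening: 0.004
grip_force: 9.0
```

```bash
python3 chk.py orange
python3 - <<'E'
from h import *
C=np.array([529.5,70.7,0]); H=109.4; g=C-14*hv(H)
plan([("out",dp("orange",-60,15),13.2,0),("up",dp("orange",-60,120),13.2,0),("mid",[500,-60,150],60,0),("pre",g+[0,0,80],H,0),("grasp",g+[0,0,4],H,0)])
E
```

```text
TCP dock x -42.8 y 0.3 z 14.9 F along -18.2 0.003951581498845388
wrist ('y+10', np.float64(-30.0), np.float64(33.0), 43) ('y-10', np.float64(-86.0), np.float64(33.0), 43)
scene ('y+10', np.float64(-56.0), np.float64(25.0), 43) ('y-10', np.float64(-61.0), np.float64(25.0), 35)
side None ('y-10', np.float64(-40.0), np.float64(30.0), 50)
out x1 calls, each pos [-0.0666 -0.0169  0.0005] rot [-0.0009 -0.0032  0.0001]  to [ 532.9 -244.1   15. ]
up x1 calls, each pos [0.   0.   0.42] rot [0. 0. 0.]  to [ 532.9 -244.1  120. ]
mid x2 calls, each pos [-0.0658  0.3682  0.06  ] rot [-0.    0.    0.26]  to [500. -60. 150.]
pre x2 calls, each pos [ 0.0683  0.235  -0.14  ] rot [ 0.     -0.      0.2744]  to [534.2  57.5  80. ]
grasp x1 calls, each pos [ 0.     0.    -0.304] rot [0. 0. 0.]  to [534.2  57.5   4. ]
```

Call:
arm_command(delta_pos=[[-0.03,-0.007,0],[-0.067,-0.017,0],[-0.067,-0.017,0.1],[-0.067,-0.017,0.25],[-0.067,-0.017,0.4]], delta_rot=[[0,0,0],[0,0,0],[0,0,0],[0,0,0],[0,0,0]], claw=[1,1,1,0.5,0])

```text
t: 29.52
eef_pos: [534.7, -243.9, 115.3]
tcp_rot: [-3.14, 0.001, 0.23]
ft_force: [0.9, -1.0, 0.1]
opening: 0.094
grip_force: 0.0
```

Call:
arm_command(delta_pos=[[-0.013,0.074,0.012],[-0.026,0.147,0.024],[-0.04,0.22,0.036],[-0.053,0.295,0.048],[-0.066,0.368,0.06]], delta_rot=[[0,0,0.052],[0,0,0.104],[0,0,0.156],[0,0,0.208],[0,0,0.26]], claw=[0,0,0,0,0])

```text
t: 29.93
eef_pos: [518.6, -151.3, 130.1]
tcp_rot: [3.141, -0.001, 0.642]
ft_force: [0.2, -0.2, -1.0]
opening: 0.439
grip_force: 0.0
```

Call:
arm_command(delta_pos=[[-0.013,0.074,0.012],[-0.026,0.147,0.024],[-0.04,0.22,0.036],[-0.053,0.295,0.048],[-0.066,0.368,0.06]], delta_rot=[[0,0,0.052],[0,0,0.104],[0,0,0.156],[0,0,0.208],[0,0,0.26]], claw=[0,0,0,0,0])

```text
t: 30.35
eef_pos: [502.2, -59.3, 145.0]
tcp_rot: [3.141, -0.001, 1.051]
ft_force: [0.7, 0.2, 0.4]
opening: 0.789
grip_force: 0.0
```

```bash
python3 chk.py orange
python3 - <<'E'
from h import *
C=np.array([529.5,70.7,0]); H=109.4; g=C-14*hv(H)
plan([("pre",g+[0,0,80],H,0),("grasp",g+[0,0,4],H,0)])
S,a=DOCK["orange"]
im=np.hstack([cv2.resize(read_camera("scene")[220:290,170:260],None,fx=4,fy=4),cv2.resize(read_camera("side")[225:315,300:390],None,fx=4,fy=4)[:280]]); save("oseat",im)
E
```

```text
TCP dock x -47.7 y 187.0 z 145.0 F along 0.7 0.7893465499784118
wrist None None
scene ('y+10', np.float64(-31.0), np.float64(25.0), 41) ('y-10', np.float64(-30.0), np.float64(23.0), 31)
side ('y+10', np.float64(-41.0), np.float64(35.0), 55) ('y-10', np.float64(-40.0), np.float64(34.0), 58)
pre x2 calls, each pos [ 0.0634  0.2338 -0.1303] rot [-2.000e-04  4.000e-04  2.744e-01]  to [534.2  57.5  80. ]
grasp x1 calls, each pos [ 0.     0.    -0.304] rot [0. 0. 0.]  to [534.2  57.5   4. ]
```

Call:
arm_command(delta_pos=[[0.013,0.047,-0.026],[0.025,0.094,-0.052],[0.038,0.14,-0.078],[0.05,0.187,-0.104],[0.063,0.234,-0.13]], delta_rot=[[0,0,0.055],[0,0,0.11],[0,0,0.165],[0,0,0.22],[0,0,0.274]], claw=[0,0,0,0,0])

```text
t: 31.02
eef_pos: [518.7, -2.1, 111.8]
tcp_rot: [3.141, -0.0, 1.479]
ft_force: [0.8, -0.2, -0.3]
opening: 0.998
grip_force: 0.0
```

Call:
arm_command(delta_pos=[[0.013,0.047,-0.026],[0.025,0.094,-0.052],[0.038,0.14,-0.078],[0.05,0.187,-0.104],[0.063,0.234,-0.13]], delta_rot=[[0,0,0.055],[0,0,0.11],[0,0,0.165],[0,0,0.22],[0,0,0.274]], claw=[0,0,0,0,0])

```text
t: 31.43
eef_pos: [534.6, 56.5, 79.3]
tcp_rot: [3.141, -0.0, 1.909]
ft_force: [-0.1, 0.9, 0.4]
opening: 0.998
grip_force: 0.0
```

Call:
arm_command(delta_pos=[[0,0,-0.1],[0,0,-0.2],[0,0,-0.26],[0,0,-0.29],[0,0,-0.304]], delta_rot=[[0,0,0],[0,0,0],[0,0,0],[0,0,0],[0,0,0]], claw=[0,0,0,0,0])

```text
t: 31.85
eef_pos: [533.9, 56.2, 2.6]
tcp_rot: [-3.14, -0.001, 1.906]
ft_force: [-0.7, 0.2, -0.1]
opening: 0.999
grip_force: 0.0
```

Call:
arm_command(delta_pos=[[0,0,0],[0,0,0],[0,0,0],[0,0,0],[0,0,0]], delta_rot=[[0,0,0],[0,0,0],[0,0,0],[0,0,0],[0,0,0]], claw=[1,1,1,1,1])

```text
t: 32.27
eef_pos: [534.4, 56.9, 4.6]
tcp_rot: [3.14, -0.0, 1.907]
ft_force: [0.2, 0.0, -0.6]
opening: 0.703
grip_force: 0.0
```

Call:
arm_command(delta_pos=[[0,0,0],[0,0,0],[0,0,0],[0,0,0],[0,0,0]], delta_rot=[[0,0,0],[0,0,0],[0,0,0],[0,0,0],[0,0,0]], claw=[1,1,1,1,1])

```text
t: 32.68
eef_pos: [534.1, 57.0, 4.0]
tcp_rot: [3.141, -0.0, 1.908]
ft_force: [0.3, 1.3, 2.7]
opening: 0.452
grip_force: 30.0
```

Call:
arm_command(delta_pos=[[0,0,0.05],[0,0,0.12],[0,0,0.19],[0,0,0.25],[0,0,0.284]], delta_rot=[[0,0,0],[0,0,0],[0,0,0],[0,0,0],[0,0,0]], claw=[1,1,1,1,1])

```text
t: 33.1
eef_pos: [534.4, 57.0, 76.3]
tcp_rot: [3.14, 0.0, 1.908]
ft_force: [-0.4, -0.7, -0.8]
opening: 0.457
grip_force: 30.0
```

Run:
```python
from h import *
import pickle
plan([("over",dp("blue",-94,76),3.5,0)])
s,a=DOCK["blue"]; h,l=hv(a),hv(a+90)
for n in "AB":
    c=pickle.load(open(n+".pkl","rb")); im=cv2.cvtColor(cv2.imread("pics/%s.png"%n),cv2.COLOR_BGR2RGB)
    m=cv2.inRange(cv2.cvtColor(im,cv2.COLOR_RGB2HSV),(100,110,25),(130,255,255)); m[240:]=0
    for x in(-15,0,10,20,30):
        ys=np.arange(-45,45,.5); v=[]
        for y in ys:
            i=np.round(proj("w",s+x*h+y*l+[0,0,34],c)).astype(int)
            v.append(m[i[1],i[0]]>0 if 0<=i[1]<420 and 0<=i[0]<560 else 0)
        v=np.array(v); L=ys[v&(ys>0)]; Rr=ys[v&(ys<0)]
        if len(L) and len(Rr): print(n,x,"right",Rr.min(),Rr.max(),"left",L.min(),L.max(),"mid in/out",(Rr.max()+L.min())/2,(Rr.min()+L.max())/2)
    for y in(27,-27):
        xs=np.arange(-60,60,.5); v=[m[tuple(np.round(proj("w",s+x*h+y*l+[0,0,34],c)).astype(int)[::-1])]>0 for x in xs]; print(n,y,"x",xs[v].min(),xs[v].max())
```

```text
over x3 calls, each pos [-0.043   0.273  -0.0004] rot [ 2.000e-04  3.000e-04 -3.919e-01]  to [502.2 261.8  76. ]
A -15 right -35.0 -20.0 left 19.5 36.0 mid in/out -0.25 0.5
A 0 right -35.0 -20.0 left 19.0 35.5 mid in/out -0.5 0.25
A 10 right -35.0 -20.0 left 19.0 35.0 mid in/out -0.5 0.0
A 20 right -35.0 -20.0 left 18.5 35.0 mid in/out -0.75 0.0
A 30 right -36.0 -18.5 left 17.5 36.0 mid in/out -0.5 0.0
A 27 x -21.5 32.5
A -27 x -21.0 32.5
B -15 right -36.5 -19.0 left 18.5 36.5 mid in/out -0.25 0.0
B 0 right -36.0 -19.5 left 19.0 36.5 mid in/out -0.25 0.25
B 10 right -36.0 -18.5 left 18.0 36.0 mid in/out -0.25 0.0
B 20 right -36.5 -19.0 left 19.0 36.5 mid in/out 0.0 0.0
B 30 right -36.5 -18.0 left 18.5 36.0 mid in/out 0.25 -0.25
B 27 x -21.0 34.0
B -27 x -21.5 33.5
```

Call:
arm_command(delta_pos=[[-0.008,0.055,0],[-0.017,0.11,0],[-0.026,0.164,0],[-0.034,0.218,0],[-0.043,0.273,0]], delta_rot=[[0,0,-0.078],[0,0,-0.157],[0,0,-0.235],[0,0,-0.313],[0,0,-0.392]], claw=[1,1,1,1,1])

```text
t: 33.52
eef_pos: [523.0, 125.8, 74.6]
tcp_rot: [-3.141, -0.0, 1.286]
ft_force: [0.5, -0.2, -1.5]
opening: 0.453
grip_force: 30.0
```

Call:
arm_command(delta_pos=[[-0.008,0.055,0],[-0.017,0.11,0],[-0.026,0.164,0],[-0.034,0.218,0],[-0.043,0.273,0]], delta_rot=[[0,0,-0.078],[0,0,-0.157],[0,0,-0.235],[0,0,-0.313],[0,0,-0.392]], claw=[1,1,1,1,1])

```text
t: 33.93
eef_pos: [512.2, 194.0, 74.5]
tcp_rot: [-3.141, 0.0, 0.67]
ft_force: [0.5, 0.2, -1.4]
opening: 0.455
grip_force: 30.0
```

Call:
arm_command(delta_pos=[[-0.008,0.055,0],[-0.017,0.11,0],[-0.026,0.164,0],[-0.034,0.218,0],[-0.043,0.273,0]], delta_rot=[[0,0,-0.078],[0,0,-0.157],[0,0,-0.235],[0,0,-0.313],[0,0,-0.392]], claw=[1,1,1,1,1])

```text
t: 34.35
eef_pos: [501.5, 262.3, 74.4]
tcp_rot: [3.141, 0.0, 0.054]
ft_force: [-0.0, -0.6, -0.8]
opening: 0.458
grip_force: 30.0
```

Call:
arm_command(delta_pos=[[0,0,0],[0,0,0],[0,0,0],[0,0,0],[0,0,0]], delta_rot=[[0,0,0],[0,0,0],[0,0,0],[0,0,0],[0,0,0]], claw=[1,1,1,1,1])

```text
t: 34.77
eef_pos: [501.9, 261.1, 74.8]
tcp_rot: [3.141, -0.0, 0.061]
ft_force: [0.1, -0.4, -1.3]
opening: 0.451
grip_force: 30.0
```

```bash
python3 snap.py F
python3 - <<'E'
from h import *
import pickle
plan([("lower",dp("blue",-94,13),3.5,0),("slide",dp("blue",-51,12.5),3.5,0)])
s,a=DOCK["blue"]; h,l=hv(a),hv(a+90)
c=pickle.load(open("F.pkl","rb")); im=cv2.cvtColor(cv2.imread("pics/F.png"),cv2.COLOR_BGR2RGB)
m=cv2.inRange(cv2.cvtColor(im,cv2.COLOR_RGB2HSV),(100,110,25),(130,255,255))
for x,z in((-15,34),(0,34),(20,34),(-60,92),(-55,92),(-65,92)):
    ys=np.arange(-45,45,.5); v=[]
    for y in ys:
        i=np.round(proj("w",s+x*h+y*l+[0,0,z],c)).astype(int); v.append(m[i[1],i[0]]>0)
    v=np.array(v); L=ys[v&(ys>0)]; Rr=ys[v&(ys<0)]
    if len(L) and len(Rr): print(x,z,Rr.min(),Rr.max(),L.min(),L.max(),"mid in/out",(Rr.max()+L.min())/2,(Rr.min()+L.max())/2)
E
```

```text
[501.93125391 261.16385515  74.87514904] [ 3.14142160e+00 -3.39388064e-04  6.09535567e-02]
lower x1 calls, each pos [ 0.001   0.0024 -0.2475] rot [0.0001 0.0002 0.0001]  to [502.2 261.8  13. ]
slide x1 calls, each pos [ 0.1717  0.0105 -0.002 ] rot [0. 0. 0.]  to [545.1 264.4  12.5]
-15 34 -34.5 -18.5 19.5 36.5 mid in/out 0.5 1.0
0 34 -34.5 -18.0 19.5 36.5 mid in/out 0.75 1.0
20 34 -34.5 -18.0 19.5 36.5 mid in/out 0.75 1.0
-60 92 -22.0 -0.5 0.5 20.0 mid in/out 0.0 -1.0
-55 92 -22.0 -0.5 0.5 19.5 mid in/out 0.0 -1.25
-65 92 -22.0 -4.5 2.0 19.5 mid in/out -1.25 -1.25
```

Call:
arm_command(delta_pos=[[0.001,0.005,-0.08],[0.001,0.005,-0.15],[0.001,0.005,-0.2],[0.001,0.005,-0.235],[0.001,0.005,-0.246]], delta_rot=[[0,0,0],[0,0,0],[0,0,0],[0,0,0],[0,0,0]], claw=[1,1,1,1,1])

```text
t: 35.23
eef_pos: [501.7, 262.5, 12.2]
tcp_rot: [3.141, 0.001, 0.06]
ft_force: [-0.9, -0.1, -1.3]
opening: 0.456
grip_force: 30.0
```

Call:
arm_command(delta_pos=[[0.02,0.001,0],[0.04,0.002,0],[0.06,0.004,-0.001],[0.08,0.005,-0.001],[0.1,0.006,-0.001]], delta_rot=[[0,0,0],[0,0,0],[0,0,0],[0,0,0],[0,0,0]], claw=[1,1,1,1,1])

```text
t: 35.65
eef_pos: [528.0, 264.6, 13.7]
tcp_rot: [-3.141, -0.001, 0.06]
ft_force: [-0.3, -0.5, -1.5]
opening: 0.459
grip_force: 30.0
```

Run:
```python
from h import *
s=state();S,a=DOCK["blue"];d=s["eef_pos"]-S
print("x y",d@hv(a),d@hv(a+90),s["ft_force"].round(1),s["moment"].round(2))
```

```text
x y -68.08940138927728 1.2435839456731412 [-0.3 -0.5 -1.5] [-0.02  0.18 -0.02]
```

Call:
arm_command(delta_pos=[[0.014,0.001,0],[0.028,0.002,0],[0.042,0.003,0],[0.056,0.003,0],[0.07,0.004,0]], delta_rot=[[0,0,0],[0,0,0],[0,0,0],[0,0,0],[0,0,0]], claw=[1,1,1,1,1])

```text
t: 36.07
eef_pos: [544.8, 265.5, 13.1]
tcp_rot: [3.141, -0.0, 0.06]
ft_force: [0.6, 0.7, -1.3]
opening: 0.459
grip_force: 30.0
```

Run:
```python
from h import *
s=state();S,a=DOCK["blue"];d=s["eef_pos"]-S
print("x y",d@hv(a),d@hv(a+90),s["ft_force"].round(1),s["moment"].round(2))
plan([("up",dp("blue",-51,60,.5),3.5,0),("back",dp("blue",-92,60,.5),3.5,0),("down",dp("blue",-92,15,.5),3.5,0),("push",dp("blue",-60,15,.5),3.5,0)])
```

```text
x y -51.19833136437402 1.0925526198364057 [ 0.6  0.7 -1.3] [-0.05  0.21  0.02]
up x1 calls, each pos [ 0.0009 -0.0023  0.1874] rot [0.0001 0.0002 0.0004]  to [545.1 264.9  60. ]
back x1 calls, each pos [-0.1637 -0.01    0.    ] rot [0. 0. 0.]  to [504.1 262.4  60. ]
down x1 calls, each pos [ 0.    0.   -0.18] rot [0. 0. 0.]  to [504.1 262.4  15. ]
push x1 calls, each pos [0.1278 0.0078 0.    ] rot [0. 0. 0.]  to [536.1 264.3  15. ]
```

Call:
arm_command(delta_pos=[[0,0,-0.002],[0,0,-0.002],[0,0,-0.002],[0,0,-0.002],[0,0,-0.002]], delta_rot=[[0,0,0],[0,0,0],[0,0,0],[0,0,0],[0,0,0]], claw=[1,0.3,0.3,0.3,0.3])

```text
t: 36.48
eef_pos: [544.5, 265.5, 12.7]
tcp_rot: [3.142, -0.001, 0.06]
ft_force: [1.1, 0.5, 0.1]
opening: 0.673
grip_force: 0.0
```

Call:
arm_command(delta_pos=[[0,0,0.06],[0,0,0.13],[0,0,0.19],[-0.08,-0.005,0.19],[-0.164,-0.01,0.19]], delta_rot=[[0,0,0],[0,0,0],[0,0,0],[0,0,0],[0,0,0]], claw=[0.3,0.3,0.3,0.6,1])

```text
t: 36.9
eef_pos: [504.0, 263.0, 61.0]
tcp_rot: [-3.141, -0.003, 0.06]
ft_force: [-1.3, -1.0, -0.8]
opening: 0.611
grip_force: 0.0
```

Call:
arm_command(delta_pos=[[0,0,0],[0,0,0],[0,0,0],[0,0,0],[0,0,0]], delta_rot=[[0,0,0],[0,0,0],[0,0,0],[0,0,0],[0,0,0]], claw=[1,1,1,1,1])

```text
t: 37.32
eef_pos: [504.2, 263.0, 60.0]
tcp_rot: [3.142, -0.001, 0.06]
ft_force: [-0.3, -0.1, -1.0]
opening: 0.262
grip_force: 0.0
```

Call:
arm_command(delta_pos=[[0,0,-0.06],[0,0,-0.12],[0,0,-0.16],[0,0,-0.18],[0,0,-0.18]], delta_rot=[[0,0,0],[0,0,0],[0,0,0],[0,0,0],[0,0,0]], claw=[1,1,1,1,1])

```text
t: 37.73
eef_pos: [503.3, 262.8, 14.0]
tcp_rot: [3.141, 0.001, 0.06]
ft_force: [0.4, -0.6, -0.6]
opening: 0.008
grip_force: 0.0
```

Call:
arm_command(delta_pos=[[0.02,0.001,0],[0.05,0.003,0],[0.08,0.005,0],[0.1,0.006,0],[0.12,0.007,0]], delta_rot=[[0,0,0],[0,0,0],[0,0,0],[0,0,0],[0,0,0]], claw=[1,1,1,1,1])

```text
t: 38.15
eef_pos: [533.7, 264.7, 15.8]
tcp_rot: [3.141, 0.001, 0.06]
ft_force: [-7.4, -0.4, 5.3]
opening: 0.001
grip_force: 3.5
```

```bash
python3 chk.py blue
```

```text
TCP dock x -62.3 y 1.0 z 15.8 F along -7.4 0.0013189066442411608
wrist ('y+10', np.float64(-49.0), np.float64(13.0), 40) ('y-10', np.float64(-49.0), np.float64(13.0), 42)
scene ('y+10', np.float64(-48.0), np.float64(18.0), 42) ('y-10', np.float64(-50.0), np.float64(16.0), 46)
side None ('y-10', np.float64(27.0), np.float64(34.0), 7)
```

Call:
arm_command(delta_pos=[[0.014,0.001,0],[0.028,0.002,0],[0.042,0.003,0],[0.056,0.003,0],[0.068,0.004,0]], delta_rot=[[0,0,0],[0,0,0],[0,0,0],[0,0,0],[0,0,0]], claw=[1,1,1,1,1])

```text
t: 38.72
eef_pos: [551.2, 265.8, 15.4]
tcp_rot: [-3.142, -0.001, 0.06]
ft_force: [0.4, 0.2, -0.1]
opening: 0.007
grip_force: 0.0
```

```bash
python3 chk.py blue
```

```text
TCP dock x -44.9 y 1.1 z 15.4 F along 0.4 0.00730130456266118
wrist ('y+10', np.float64(-29.0), np.float64(33.0), 41) ('y-10', np.float64(-30.0), np.float64(33.0), 42)
scene ('y+10', np.float64(-28.0), np.float64(22.0), 27) ('y-10', np.float64(-33.0), np.float64(22.0), 34)
side None None
```

It snapped ahead of the fingers. I'll press once more to confirm it is at the stop, then withdraw.

Call:
arm_command(delta_pos=[[0.004,0,0],[0.008,0,0],[0.012,0.001,0],[0.015,0.001,0],[0.018,0.001,0]], delta_rot=[[0,0,0],[0,0,0],[0,0,0],[0,0,0],[0,0,0]], claw=[1,1,1,1,1])

```text
t: 39.28
eef_pos: [553.3, 265.7, 15.0]
tcp_rot: [3.141, 0.004, 0.06]
ft_force: [-11.2, -0.1, 8.8]
opening: 0.005
grip_force: 5.7
```

```bash
python3 chk.py blue
```

```text
TCP dock x -42.7 y 0.8 z 15.0 F along -11.2 0.0047415852350843534
wrist ('y+10', np.float64(-29.0), np.float64(33.0), 41) ('y-10', np.float64(-30.0), np.float64(32.0), 41)
scene ('y+10', np.float64(-32.0), np.float64(22.0), 28) ('y-10', np.float64(-33.0), np.float64(22.0), 32)
side None None
```

Call:
arm_command(delta_pos=[[-0.05,-0.003,0],[-0.12,-0.008,0],[-0.12,-0.008,0.15],[-0.12,-0.008,0.3],[-0.12,-0.008,0.45]], delta_rot=[[0,0,0],[0,0,0],[0,0,0],[0,0,0],[0,0,0]], claw=[1,1,1,1,1])

```text
t: 39.85
eef_pos: [524.7, 263.9, 128.8]
tcp_rot: [3.141, 0.001, 0.061]
ft_force: [1.6, 0.3, 0.3]
opening: 0.001
grip_force: 0.0
```

Call:
arm_command(delta_pos=[[-0.03,-0.15,0.1],[-0.06,-0.3,0.2],[-0.1,-0.45,0.3],[-0.15,-0.58,0.4],[-0.2,-0.7,0.45]], delta_rot=[[0,0,0],[0,0,0],[0,0,0],[0,0,0],[0,0,0]], claw=[1,1,1,1,1])

```text
t: 40.27
eef_pos: [477.2, 93.3, 239.2]
tcp_rot: [3.141, -0.003, 0.061]
ft_force: [0.6, -0.8, 0.5]
opening: 0.005
grip_force: 0.0
```

```bash
python3 chk.py blue
python3 - <<'E'
from h import *
a=read_camera("scene"); b=read_camera("side"); r=lambda i:cv2.resize(i,(400,300),interpolation=cv2.INTER_CUBIC)
save("final",np.vstack([np.hstack([r(a[160:235,330:430]),r(b[115:190,175:275])]),np.hstack([r(a[215:290,165:265]),r(b[235:310,300:400])])]))
E
```

```text
TCP dock x -129.2 y -166.6 z 239.2 F along 0.5 0.0049450586946967485
wrist ('y+10', np.float64(-31.0), np.float64(32.0), 45) ('y-10', np.float64(-32.0), np.float64(32.0), 37)
scene ('y+10', np.float64(-28.0), np.float64(22.0), 27) ('y-10', np.float64(-30.0), np.float64(22.0), 29)
side ('y+10', np.float64(-33.0), np.float64(-20.0), 14) ('y-10', np.float64(-37.0), np.float64(12.0), 39)
```

View pics/final.png

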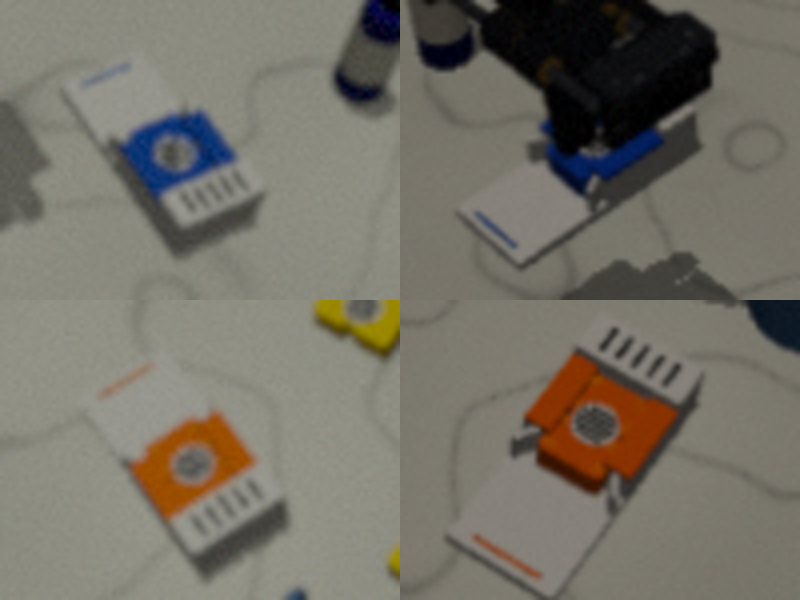

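The final crops show both cartridges grille up in their own docks: blue at (178,152), orange at (193,463) and (597,425), each with its tail just outside the channel. Both reached the same stop position, so I'm handing in.

```bash
python3 -c "
from cell import *
print(job_done())"
```

```text
the job is handed in; nothing more can be done
None
```

I loaded the blue cartridge (turned over first) and the orange cartridge grille up into the docks of their own colours. In the camera checks both looked clicked home and released, and I handed the job in at about 40 s of robot time; no verdict came back.

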